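Hang washed track covers to dry

ROBOT

A 6-joint arm with a two-finger parallel gripper is mounted at the origin on a cart in front of the work surface, level with it; the furniture and walls round the work are solid. World frame = base frame: x ahead of the robot, y to its left, z up, the work surface at z = 0. Lengths are in m, angles in rad, forces in N, time in s.
With the tool pointing down it reaches from about 0.375 to 0.9 m from the base axis. Payload 3.1 kg.
Tool frame: the origin (TCP) lies at the very end of the fingers, on their centre line; the grasp point (between the pads) lies 19 mm behind it; z points along the fingers, y is the line along which they close (so a half turn about z gives the same grasp; the last joint's range is limited). The gripper opens to 87 mm and grips with 3 to 60 N. Pads are 19 mm wide; open, the fingers measure 117 mm over their backs; the gripper's body (75 mm by 190 mm) begins 51 mm behind the grasp point.
Start: joints at [-1.341, 0.527, 1.433, -0, 1.181, -0.178], TCP at [0.248, -0.573, 0.223] pointing down, gripper open.
Joint ranges: [-3.08, 3.08], [-0.75, 2.2], [0.22, 2.44], [-1.43, 4.57], [0, 2.65], [-2.85, 2.85]. Speed limits (rad/s): [2.79, 2.79, 3.14, 3.14, 3.14, 3.14].

INTERFACE

Orientations are given as a unit quaternion [x, y, z, w].
In Python, from rig import robot gives the robot as it stands. The module is installed in compiled form; this text tells all that it offers.
- The arm moves only by the tool servo_tool, never from a script. Its argument "rows" is one flat list of numbers, 5 for each row, row after row: the closure, from -1 (fully open) to 1 (shut), so that 0 is half open, then the shift along the tool's x, y, z in m, then the turn about the tool's z in degrees. A call has 1 to 5 rows; each row shifts and turns the commanded pose from where the row before left it, along the tool's axes as they then stand; what a row does not reach is not made up. A row lasts 1/12 s, in which the tool goes at most 41.7 mm and 7.16 degrees, less where a joint would pass 70% of its speed; a pose out of reach is approached as far as the arm can. A call with a gripper value outside its range is refused whole. The fingers move at their own pace and stop on an object; "newtons" is the grip in N (left out, the last holds). Time passes only in rows, so rows that do not move let the fingers close. It gives the time, the measured TCP pose, the force, the opening and the grip force at its end, in the units of the state.
- robot.get_obs(): the state, without advancing time (a new reading comes with each control period).
- robot.camera(name): name is "scene" or "top"; returns a dict with "pixels" (420x560x3 uint8, red, green, blue), "intrinsics" (3x3 intrinsics, pixels), "dist" ([k1, k2, p1, p2, k3] as OpenCV has them; the pictures are not rectified), "rvec" (rotation vector, rad) and "tvec" (3), from world to camera coordinates, as OpenCV has them. Camera axes: x right, y down, z forward; pixel columns grow to the right and rows downward; lengths in m; the calibration is good to about 2 mm. A picture is of the moment at which its call begins. There is no depth.
- robot.hand_in(): hands the job in; it is judged then, once.
Trained networks look in a picture, given as the dict that the camera call returned (one of the last four; its "shot" number tells which), for a name from the list of things; names that differ only in an ending like _2 or _b are one class to them, and where a whole thing is asked for, a point or a joint stands for the part that bears it (a point fixed in the world has none). Each returns a list of dicts, best first, with "score" (0 to 1); they miss things now and then, are a little off and sometimes report something else, mostly with a low value. They report only what shows in the picture. A call takes as long as a camera call.
- robot.spot_in(picture, query): "at" ([x, y, z] in m, in world coordinates, good to about 4 mm: the middle of the surface that is visible of it).
- robot.outline_of(picture, query): "region" (420x560 bool, what is visible of it).
- robot.place_of(picture, query): "at" ([x, y, z] in m, in world coordinates, good to about 4 mm: a listed point, or the origin of a listed thing).
The state is a dict: "time": time; "q": joint angles; "joint_velocities": joint speeds; "joint_torque": joint torques, N m; "position": TCP position; "tool_rot": TCP orientation; "ft_force": force on the tool from outside, world axes, zero at the start; "moment": the same for the moment, N m; "grip_width": finger opening in m; "grip_force": force on a finger pad.
Only numpy, scipy, OpenCV 4.12 (cv2) and the standard library are available. Lean on these libraries where they do the work, as an engineer would, in place of code of your own. Each camera call takes 0.05 s, during which the arm holds its last target. There are 200 camera calls.

TASK

The washed track covers are waiting in the bin at the back of the drying rack's bay. Pick up the pull hook, hook its point over the bin's front lip and draw the bin out of the bay onto the bench until it stands wholly clear of the rack, then lay the hook down on the bench. Hang every cover astride the drying rail on top of the rack, side by side and level, and only then start the blower: turn its spring-loaded start knob clockwise all the way to the stop and let it spring back.

Things in the scene. Friction and masses are not known exactly. Their poses are not given: they have to be found in the camera images.
- rack_mouth (a point): Middle of the bay's open mouth, at bench level; x points into the bay, y to the left as one looks in, z up. The bay is 94 mm wide between posts and side guides (guides 40 mm high), has no floor of its own, and its roof's underside is 135 mm above the bench, so inside it nothing can be taken from above.
- drying_rack: Grey frame fixed on the bench, 270 mm deep (x), 126 mm wide, same axes as rack_mouth, origin at the centre of its foot. Below is the bay for the bin; its roof is a drip deck with a lip reaching 150 mm high; over the middle of the deck, along x, runs the drying rail.
- rail_mid (a point): Middle of the drying rail, on the tube's axis, 220 mm above the bench. The rail is a steel tube 14 mm thick along x (same x as rack_mouth), z up; its straight part reaches 110 mm to either side, and its upright feet stand 122 mm to either side.
- tote: The bin: grey open plastic shelf bin, 192 mm long (x), 80 mm wide, 78 mm high, walls and floor 4 mm, 0.2 to 0.35 kg empty. Origin at the centre of its underside; -x is its front, facing out of the bay. At the start its front stands 25 to 55 mm inside the mouth. It slides on the bench with friction; the covers stand in it.
- tote_lip (a point): Middle of the top edge of the bin's front wall (the lip), 78 mm above its underside, at mid-thickness of the 4 mm wall; axes as the bin: x points into the bin, z up. Behind the wall there are at least 28 mm of clear space in the bin before a cover begins.
- pull_hook: Pull hook: wooden grip 110 mm long, 26 mm wide, 34 mm high, flat below, and an 8 mm steel rod from its front end, rod axis 26 mm above the underside, turned down at the far end into a point. Origin: centre of the grip's underside; x along the rod to the point, z up. It lies on its underside, point down; 0.16 kg, balanced about 17 mm in front of the origin.
- hook_point (a point): Lowest end of the hook's turned-down point, which is 8 mm thick: 190 mm in front of the hook's origin, 2 mm above the level of its underside, 20 mm below the rod's lower side.
- cover_1: Track cover of folded aluminium sheet, 0.10 kg: two legs 44 mm long (x), 52 mm high, 56 mm over the outsides, and a 25 degree gabled roof with its ridge along x; on the ridge a black grip 36 mm long, 10 mm thick (y), from 65 to 98 mm above the origin, which lies midway between the legs' lower edges; z up. Inside of ridge at 61 mm. Ends open. May be absent.
- cover_2: Another track cover, the same as cover_1: stands on its legs in the bin, ridge lengthwise with the bin. Astride the rail it hangs with its origin about 54 mm below the rail's axis. May be absent.
- cover_3: Another track cover, the same as cover_1 and cover_2. May be absent.
- start_knob (a joint): Turn of the blower's start knob in rad: 0 at rest, growing clockwise seen from above to the stop at 1.0. A spring turns it back when let go (0.015 N m at rest, 0.12 N m at the stop).
- knob_grip (a point): Start knob on top of the small green-painted blower (a fixed box 80 x 92 mm, 110 mm high): a black bar grip 50 mm long, 12 mm thick, on a disc 50 mm across. This point is on its upright axis, 135 mm above the bench; the bar's top is 14 mm higher, the disc's top 16 mm lower. x runs along the bar and turns with the knob, z up.
- tape_roll: Bystander: roll of tape, 83 mm across, 18 mm high, lying on the bench; leave it alone. Origin at the centre of its underside.
- tally_counter: Bystander: hand tally counter, 27 x 52 x 54 mm, standing on the bench; leave it alone. Origin at the centre of its underside.
- grease_tin: Bystander: small grease tin, 66 mm across, 34 mm high, on the bench; leave it alone. Origin at the centre of its underside.

How it is judged:
By the outcome, as a careful person would: the job done as asked, in the order asked, and still so for the second after the job is handed in, with the robot touching nothing.
Of cover_1, cover_2, cover_3 only 2 to 3 are there at a start; the rules pass over those that are not, and their reading is None.
At some moment in a run one of tote may be knocked a few centimetres aside while the robot is not near it.
Once in a run the grip may slacken for a moment while it holds something.
It also fails if it takes over 200 s, if anything falls off the work surface, if the arm or the gripper's body presses on something with over 40 N, if the wrist force passes 120 N, or if a joint passes its speed limit or range.

## Working session

There is one attempt and no reset: what is moved stays moved. The work goes in short steps, Python scripts to look and compute and a tool call to move; the robot and the scene stay as the last step left them, time stands still between calls to the robot, and variables do not carry over. Pictures are saved under pics/ and viewed, at most 14 in all, crops included, and the job is handed in when it is done.

Besides the shell and the picture viewer there is one more tool, called as name(argument=value, ...) on one line, values as JSON. servo_tool: Moves the arm, as the interface text tells. Its arguments: {"type":"object","properties":{"rows":{"type":"array","items":{"type":"number"}},"newtons":{"type":"number"}},"required":["rows"]}

```bash
mkdir -p pics; cat > h.py <<'E'
import numpy as np,cv2
from rig import robot
from scipy.spatial.transform import Rotation as R
def save(p,n): cv2.imwrite(f'pics/{n}.png',cv2.cvtColor(p['pixels'],cv2.COLOR_RGB2BGR))
def proj(p,X): return cv2.projectPoints(np.atleast_2d(np.float64(X)),p['rvec'],p['tvec'],p['intrinsics'],p['dist'])[0][:,0]
def ray(p,uv,z):
    n=cv2.undistortPoints(np.float64(np.atleast_2d(uv))[:,None],p['intrinsics'],p['dist'])[:,0]
    Rm=cv2.Rodrigues(np.array(p['rvec'],float))[0];t=np.array(p['tvec'],float).ravel();c=-Rm.T@t
    d=np.c_[n,np.ones(len(n))]@Rm
    return c+d*((z-c[2])/d[:,2])[:,None]
E
python3 - <<'E'
from h import *
np.set_printoptions(precision=4,suppress=True)
o=robot.get_obs();print(o['position'],o['tool_rot'],o['grip_width'])
for c in('scene','top'):
    p=robot.camera(c);save(p,c+'0')
    for q in['rack_mouth','rail_mid','drying_rack','tote','tote_lip','pull_hook','hook_point','cover_1','knob_grip','tape_roll','tally_counter','grease_tin']:
        print(c,q,[(np.round(d['at'],4).tolist(),round(d['score'],2)) for d in robot.place_of(p,q)[:3]])
E
```

```text
[ 0.2483 -0.5728  0.2216] [ 0.9792  0.203  -0.0001 -0.0011] 0.08694850151150585
scene rack_mouth []
scene rail_mid [([0.4489, 0.2249, 0.2211], 0.63)]
scene drying_rack [([0.4495, 0.2313, 0.0018], 0.8)]
scene tote [([0.4503, 0.2313, -0.0002], 0.89), ([0.4466, 0.2227, 0.2264], 0.72)]
scene tote_lip [([0.4455, 0.1458, 0.0764], 0.65)]
scene pull_hook [([0.3938, -0.3689, -0.0023], 0.76)]
scene hook_point [([0.4006, -0.1835, 0.0031], 0.61)]
scene cover_1 []
scene knob_grip [([0.6096, -0.0394, 0.1352], 0.75)]
scene tape_roll [([0.6186, 0.308, 0.0045], 0.66)]
scene tally_counter [([0.6526, 0.2405, -0.004], 0.66)]
scene grease_tin [([0.3899, -0.4746, 0.0022], 0.52)]
top rack_mouth [([0.6072, -0.0444, 0.1375], 0.26)]
top rail_mid [([0.4451, 0.2262, 0.2175], 0.91)]
top drying_rack [([0.4478, 0.2329, -0.0025], 0.86), ([0.608, -0.0431, 0.135], 0.56)]
top tote [([0.4531, 0.2279, -0.0042], 0.81)]
top tote_lip [([0.4452, 0.1379, 0.08], 0.89)]
top pull_hook [([0.3963, -0.3694, -0.0013], 0.59)]
top hook_point []
top cover_1 []
top knob_grip [([0.6067, -0.0432, 0.1366], 0.79)]
top tape_roll [([0.6183, 0.3122, 0.0], 0.62)]
top tally_counter [([0.6544, 0.2391, -0.0033], 0.61)]
top grease_tin [([0.3875, -0.4752, -0.0029], 0.87)]
```

View pics/scene0.png

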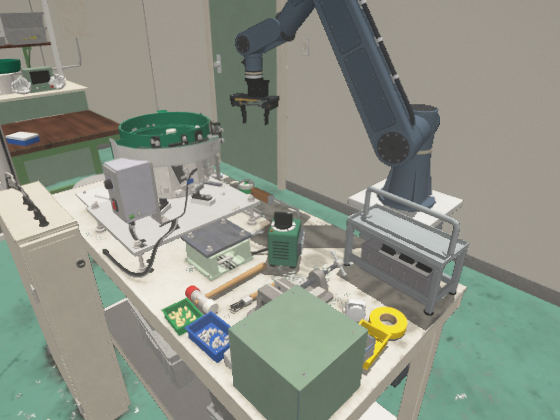

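View pics/top0.png

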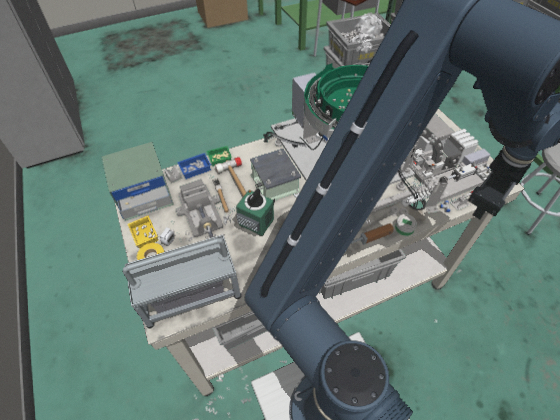

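The pictures show the rack (scene ~405,250) with its mouth facing −y, the hook lying at scene ~262,196 and the blower at 285,240. Next I take enlarged crops for the yaw angles.

```bash
python3 - <<'E'
from h import *
a=cv2.imread('pics/scene0.png');b=cv2.imread('pics/top0.png')
c1=cv2.resize(a[170:320,330:480],(600,600),interpolation=cv2.INTER_CUBIC)
cv2.imwrite('pics/c1.png',c1)
c2=cv2.resize(b[220:330,110:270],(800,550),interpolation=cv2.INTER_CUBIC)
cv2.imwrite('pics/c2.png',c2)
E
```

```text
(no output)
```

View pics/c1.png

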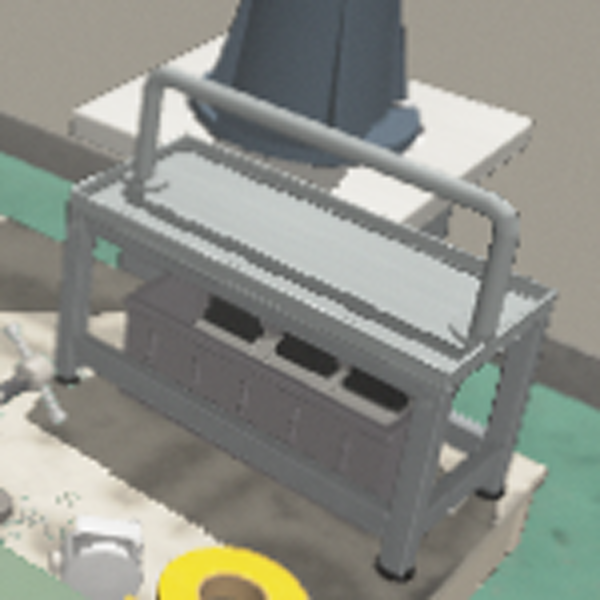

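View pics/c2.png

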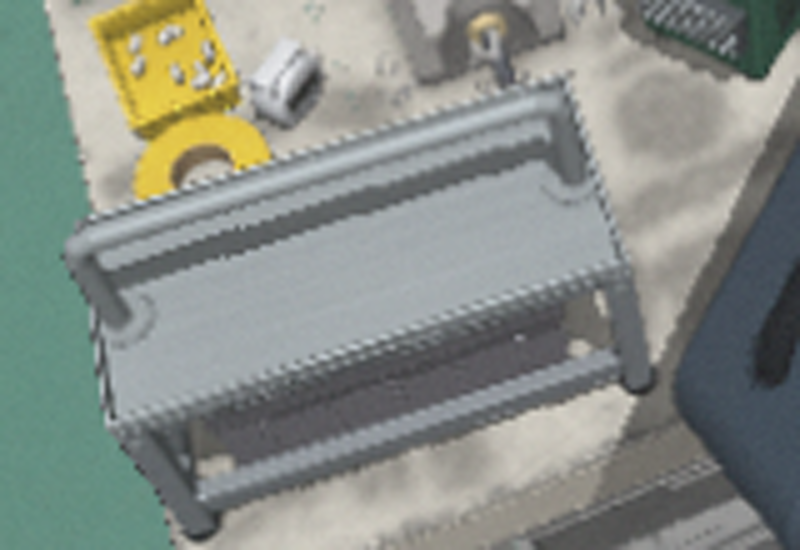

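Three covers stand in the bin (black grips at crop c1 ~235,315; 308,353; 375,388). The rack's roof corners are clear, so I fit the pose to them.

```bash
python3 - <<'E'
from h import *
from scipy.optimize import least_squares
np.set_printoptions(precision=4,suppress=True)
ps=robot.camera('scene');pt=robot.camera('top')
S=lambda P:np.array(P)/4+[330,170]-.4
T=lambda P:np.array(P)/5+[110,220]-.4
def W(x,L): 
    c,s=np.cos(x[2]),np.sin(x[2]);L=np.array(L)
    return np.c_[x[0]+c*L[:,0]-s*L[:,1],x[1]+s*L[:,0]+c*L[:,1],L[:,2]]
h=.150
# local x into bay (+y world), local +y = world -x (toward robot)
Ls=[[-.135,-.063,h],[-.135,.063,h],[.135,.063,h],[.135,-.063,h]]
us=S([[72,192],[190,138],[556,290],[450,378]])
Lt=[[-.135,.063,h],[.135,.063,h]]
ut=T([[628,265],[112,425]])
f=lambda x:np.r_[(proj(ps,W(x,Ls))-us).ravel(),(proj(pt,W(x,Lt))-ut).ravel()]
r=least_squares(f,[.449,.232,1.57],loss='soft_l1');print(r.x,np.degrees(r.x[2]),r.fun.reshape(-1,2))
x=r.x
# rail line, check
for a in(-.1,0,.1):
    print((proj(ps,W(x,[[a,0,.22]]))-[330,170]+.4)*4,(proj(pt,W(x,[[a,0,.22]]))-[110,220]+.4)*5)
# hook outline & blower
for n,p in(('s',ps),('t',pt)):
  for q in('pull_hook','start_knob'):
    d=robot.outline_of(p,q)
    for e in d[:2]:
        v,u=np.nonzero(e['region']);print(n,q,round(e['score'],2),len(u),u.min(),u.max(),v.min(),v.max())
d=robot.outline_of(ps,'pull_hook')[0]['region']
a=ps['pixels'].copy();a[d]=a[d]//2+[127,0,0]
d=robot.outline_of(ps,'start_knob')
if d:a[d[0]['region']]=a[d[0]['region']]//2+np.uint8([127,0,0])
c=np.hstack([cv2.resize(ps['pixels'][160:280,220:320],(400,480),interpolation=2),cv2.resize(a[160:280,220:320],(400,480),interpolation=2)])
cv2.imwrite('pics/c3.png',c[...,::-1])
E
```

```text
[0.4468 0.2307 1.5013] 86.01644240940271 [[-0.4666 -0.8386]
 [-0.1671 -1.2935]
 [ 1.0837  0.5853]
 [-0.0861 -0.7628]
 [ 0.4497 -1.0573]
 [-1.692   0.1727]]
[[185.0942  83.0657]] [[514.4049 108.7285]]
[[319.6954 137.2985]] [[317.2694 167.6211]]
[[474.796 199.997]] [[113.8184 228.3332]]
s pull_hook 0.86 319 251 299 187 215
s start_knob 0.51 290 275 292 211 228
t pull_hook 0.62 390 354 392 224 243
t start_knob 0.68 5758 123 240 236 327
t start_knob 0.51 202 247 262 188 206
```

View pics/c3.png

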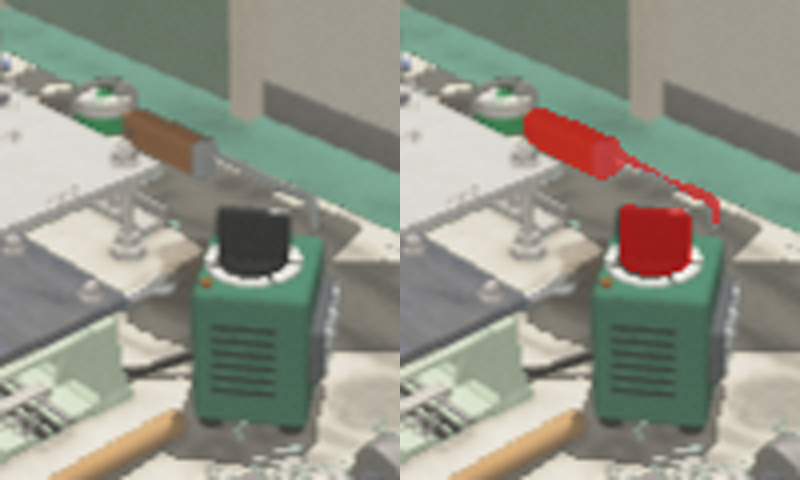

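```bash
python3 - <<'E'
from h import *
from scipy.optimize import least_squares
np.set_printoptions(precision=4,suppress=True)
ps=robot.camera('scene');pt=robot.camera('top')
C=lambda P:np.array(P)/4+[220,160]-.4
print(ray(ps,C([[217,157],[310,192]]),.026),ray(ps,C([[313,220]]),.004))
ms=robot.outline_of(ps,'pull_hook')[0]['region'];mt=robot.outline_of(pt,'pull_hook')[0]['region']
# fit model silhouette to scene: boxes
def mask(p,x):
    c,s=np.cos(x[2]),np.sin(x[2]);m=np.zeros((420,560),np.uint8)
    def box(a,b):
        L=np.array([[i,j,k] for i in(a[0],b[0]) for j in(a[1],b[1]) for k in(a[2],b[2])])
        P=np.c_[x[0]+c*L[:,0]-s*L[:,1],x[1]+s*L[:,0]+c*L[:,1],L[:,2]]
        cv2.fillConvexPoly(m,cv2.convexHull(np.round(proj(p,P)*16).astype(np.int32)),1,shift=4)
    box([-.055,-.013,0],[.055,.013,.034]);box([.055,-.004,.022],[.194,.004,.03]);box([.186,-.004,.002],[.194,.004,.03])
    return m>0
best=[]
for X in np.arange(.384,.408,.002):
  for Y in np.arange(-.379,-.358,.002):
    for a in np.radians(np.arange(82,96,1)):
      m=mask(ps,(X,Y,a));best.append(((m&ms).sum()/(m|ms).sum(),X,Y,np.degrees(a)))
best.sort(reverse=True);print(np.array(best[:6]),np.mean(np.array(best[:15]),0))
v,u=np.nonzero(mt);print(u.min(),u.max(),v.min(),v.max())
m=mask(pt,(best[0][1],best[0][2],np.radians(best[0][3])));v,u=np.nonzero(m);print(u.min(),u.max(),v.min(),v.max())
for q in('pull_hook','hook_point'):print([d['at'] for d in robot.place_of(ps,q)[:1]])
# knob
for p in(ps,pt):
  print(robot.spot_in(p,'start_knob')[:2])
# bar top ends scene (crop c3): top-left and top-right corners
print(ray(ps,C([[219,208],[290,212],[230,206],[278,207]]),.149))
E
```

```text
[[ 0.3965 -0.3039  0.026 ]
 [ 0.3851 -0.1985  0.026 ]] [[ 0.3902 -0.1895  0.004 ]]
[[ 0.6752  0.386  -0.375  87.    ]
 [ 0.6706  0.388  -0.377  87.    ]
 [ 0.6629  0.388  -0.373  88.    ]
 [ 0.6613  0.386  -0.373  86.    ]
 [ 0.6599  0.388  -0.375  89.    ]
 [ 0.6583  0.384  -0.377  87.    ]] [ 0.6583  0.3881 -0.3746 87.4667]
353 393 223 244
323 398 223 257
[[0.3953, -0.3706, -0.0007]]
[[0.3988, -0.1807, 0.0013]]
[{'at': [0.6089, -0.0325, 0.1272], 'score': 0.68}, {'at': [0.4911, 0.2361, 0.0566], 'score': 0.5}]
[{'at': [0.6013, -0.0427, 0.1238], 'score': 0.52}, {'at': [0.4095, 0.2325, 0.0467], 'score': 0.5}]
[[ 0.6169 -0.063   0.149 ]
 [ 0.5865 -0.0259  0.149 ]
 [ 0.6096 -0.06    0.149 ]
 [ 0.5873 -0.0365  0.149 ]]
```

servo_tool(rows=[-1, 0.0314, -0.0205, 0.015, 0, -1, 0.0314, -0.0205, 0.015, 0, -1, 0.0314, -0.0205, 0.015, 0, -1, 0.0314, -0.0205, 0.015, 0, -1, 0.0314, -0.0205, 0.015, 0], newtons=40)

```text
time: 2.52
position: [0.3524, -0.4158, 0.1472]
tool_rot: [0.979, 0.203, 0.0, 0.0]
ft_force: [0.0, -0.1, 0.1]
grip_width: 0.0872
grip_force: 0.0
```

servo_tool(rows=[-1, 0.0314, -0.0205, 0.015, 0, -1, 0.0314, -0.0205, 0.015, 0, -1, 0, 0, 0, -6.5, -1, 0, 0, 0, -6.5, -1, 0, 0, 0, -6.5])

```text
time: 2.93
position: [0.3938, -0.3534, 0.1173]
tool_rot: [0.929, 0.37, -0.0, -0.0]
ft_force: [-0.8, 0.6, -0.9]
grip_width: 0.0874
grip_force: 0.0
```

servo_tool(rows=[-1, 0, 0, 0, -6.5, -1, 0, 0, 0, -6.5, -1, 0, 0, 0, -6.5, -1, 0, 0, 0, -6.5, -1, 0, 0, 0, -6.5])

```text
time: 3.35
position: [0.3933, -0.3546, 0.1177]
tool_rot: [0.789, 0.614, -0.0, 0.0]
ft_force: [0.0, -0.0, 0.3]
grip_width: 0.0869
grip_force: 0.0
```

servo_tool(rows=[-1, 0, 0, 0, -6.5, -1, 0, 0, 0, -6.5, -1, 0, 0, 0, 0])

```text
time: 3.6
position: [0.3932, -0.3546, 0.1177]
tool_rot: [0.716, 0.698, -0.0, 0.0]
ft_force: [0.2, -0.4, -0.1]
grip_width: 0.0867
grip_force: 0.0
```

```bash
cat >> h.py <<'E'
def yaw(o=None):
    o=o or robot.get_obs();m=R.from_quat(o['tool_rot']).as_matrix();return np.degrees(np.arctan2(m[1,0],m[0,0]))
def goal(x,y,z):
    o=robot.get_obs();m=R.from_quat(o['tool_rot']).as_matrix();return np.round(m.T@(np.array([x,y,z])-o['position']),4)
E
python3 - <<'E'
from h import *
o=robot.get_obs();print(o['time'],o['position'],yaw(o),goal(.393,-.354,.006))
for c in('scene','top'):
    p=robot.camera(c);save(p,c+'1')
    for q in('pull_hook','hook_point'):print(c,q,[(np.round(d['at'],4).tolist(),round(d['score'],2)) for d in robot.place_of(p,q)[:2]])
a=cv2.imread('pics/scene1.png')[130:270,220:360];b=cv2.imread('pics/top1.png')[150:290,290:430]
cv2.imwrite('pics/c4.png',np.hstack([cv2.resize(a,(400,400),interpolation=2),cv2.resize(b,(400,400),interpolation=2)]))
E
```

```text
3.6 [ 0.39324659 -0.35462219  0.11766243] 88.53508559948855 [ 0.0007 -0.0003  0.1117]
scene pull_hook [([0.3946, -0.3703, -0.0006], 0.89), ([0.4492, 0.2322, 0.0038], 0.42)]
scene hook_point [([0.3997, -0.1836, 0.0006], 0.83), ([0.3949, -0.3699, -0.0002], 0.46)]
top pull_hook [([0.3981, -0.3702, -0.0006], 0.69), ([0.608, -0.0431, 0.1353], 0.34)]
top hook_point [([0.4, -0.1767, 0.003], 0.62), ([0.3971, -0.3707, 0.0017], 0.19)]
```

View pics/c4.png

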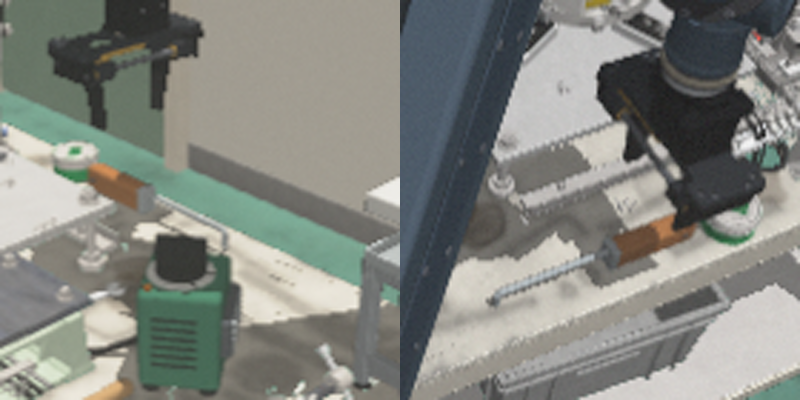

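The hook lies as the nets say (axis ≈88.5°). A plate on posts stands close by at top crop ~(500–700,120–210), so I check its clearance before going down.

```bash
python3 - <<'E'
from h import *
np.set_printoptions(precision=3,suppress=True)
p=robot.camera('top');s=robot.camera('scene')
k=140/400
T=np.array([[100,190],[130,205],[290,165],[310,150],[200,100]])*k+[290,150]
S=np.array([[0,255],[115,200],[85,165],[92,255],[93,225],[130,290]])*k+[220,130]
for z in(0,.03,.06):print(z,ray(p,T,z)[:,:2].tolist(),'\n S',ray(s,S,z)[:,:2].tolist())
a=cv2.imread('pics/scene1.png')[120:260,140:340];cv2.imwrite('pics/c5.png',cv2.resize(a,(800,560),interpolation=2))
E
```

```text
0 [[0.5301345560455412, -0.2569406829744931], [0.4967519379368324, -0.278300140959385], [0.4695506696804916, -0.48057751225933515], [0.4788130979576259, -0.5156715004030172], [0.6022421242772027, -0.4363326739978814]] 
 S [[0.5988659282066775, -0.3548872510430032], [0.4040446822788878, -0.3707281358635698], [0.3620825182071554, -0.4826460733477639], [0.5200466503609983, -0.2791072430441406], [0.469946282806496, -0.3368929569348659], [0.540856650482652, -0.1881471750154221]]
0.03 [[0.5113677797066822, -0.24402710192130334], [0.4789556916080551, -0.2647655782053019], [0.45254524350455844, -0.4611621567355611], [0.46153838599410363, -0.4952358603540455], [0.5813789707550157, -0.4182036448845799]] 
 S [[0.6287056682178134, -0.309620144215484], [0.4431286809683951, -0.324709379818953], [0.403157619548409, -0.4313168165929876], [0.5536263612863842, -0.23743589392392073], [0.505903253744514, -0.29247967849078693], [0.5734489279107036, -0.15079187671530347]]
0.06 [[0.49260100336782325, -0.23111352086811365], [0.4611594452792778, -0.2512310154512189], [0.4355398173286252, -0.44174680121178705], [0.44426367403058137, -0.4748002203050738], [0.5605158172328288, -0.4000746157712785]] 
 S [[0.6585454082289491, -0.264353037387965], [0.48221267965790215, -0.2786906237743364], [0.4442327208896626, -0.3799875598382114], [0.58720607221177, -0.1957645448037013], [0.5418602246825318, -0.2480664000467081], [0.606041205338755, -0.11343657841518473]]
```

View pics/c5.png

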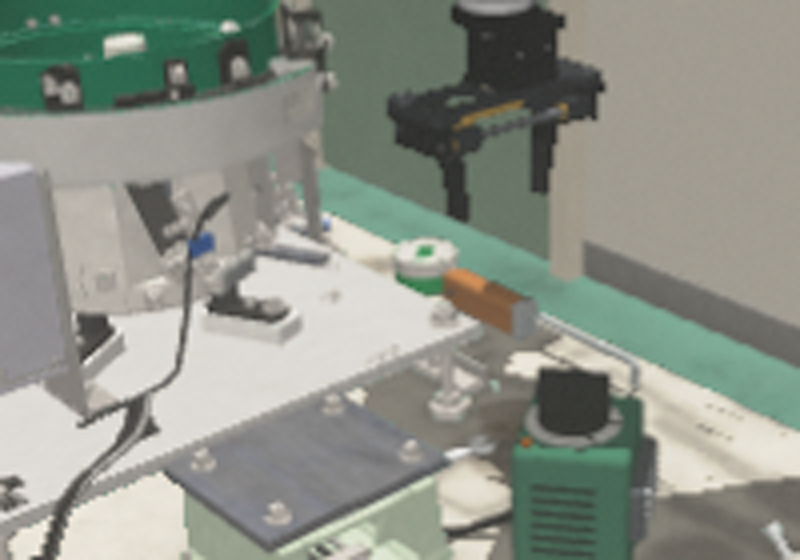

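```bash
python3 - <<'E'
from h import *
np.set_printoptions(precision=3,suppress=True)
s=robot.camera('scene');p=robot.camera('top')
S=np.array([[480,322],[400,283],[325,245],[447,405]])/4+[140,120]
for z in(0,.06,.08,.1):print(z,ray(s,S,z)[:,:2].tolist(), proj(p,ray(s,S,z)).tolist())
b=p['pixels'][170:290,300:460,::-1];cv2.imwrite('pics/c6.png',cv2.resize(b,(800,600),interpolation=2))
E
```

```text
0 [[0.4074632816729372, -0.36822009017101354], [0.40773761613056003, -0.4874211328253869], [0.4058449073151247, -0.6146882998120372], [0.5299552499952569, -0.2696435455549909]] [[373.2797906630497, 232.8186177031861], [403.7133013759602, 220.45608762503326], [434.80317676199536, 208.39579386481049], [328.38841810869206, 215.2811731513836]]
0.06 [[0.48530685430078213, -0.2764205913749276], [0.48555515444496467, -0.3843094666342004], [0.48384206351267556, -0.4994989918083744], [0.5961743467010652, -0.1871989512890636]] [[338.7739586061598, 213.4411885793009], [367.90807093272645, 202.41053598925254], [397.8213824437067, 191.61059059266387], [298.05534079835, 197.73409697186892]]
0.08 [[0.5112547118433972, -0.24582075844289875], [0.5114943338830995, -0.34993891123713816], [0.5098411155785257, -0.46110255580715365], [0.6182473789363346, -0.15971741986708776]] [[326.88459032216815, 206.77351483341707], [355.5205871656193, 196.18360612567807], [384.9720148407428, 185.80214054055352], [287.5994650790101, 191.69102874786213]]
0.1 [[0.5372025693860123, -0.21522092551087002], [0.5374335133212345, -0.3155683558400759], [0.5358401676443761, -0.4227061198059324], [0.640320411171604, -0.13223588844511203]] [[314.8022487195871, 200.00230864851994], [342.90599795299414, 189.85095970336522], [371.858689614947, 179.88661886342274], [276.96981108108656, 185.5503800979498]]
```

View pics/c6.png

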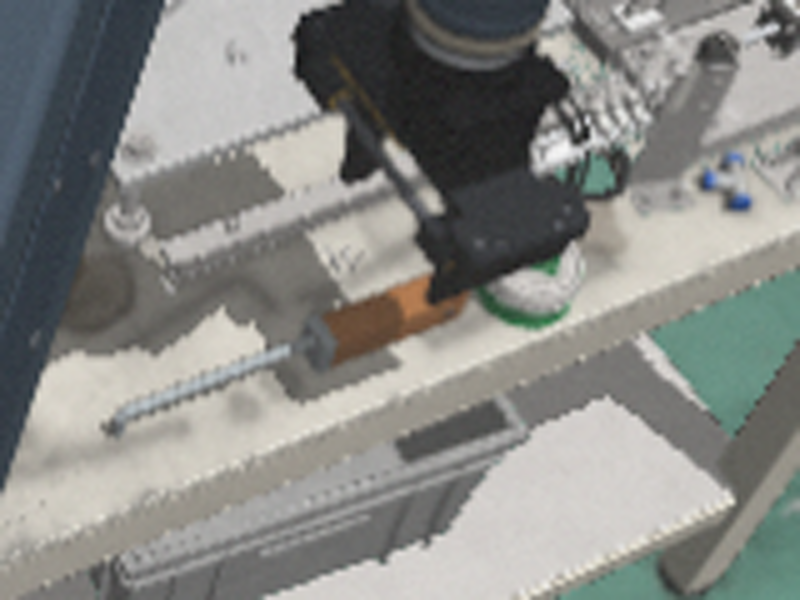

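The plate edge is at x≈0.511, z≈0.08; the body reaches x≈0.488, so there is room. Going down to grip.

servo_tool(rows=[-1, 0, 0.002, 0.037, 0, -1, 0, 0, 0.037, 0, -1, 0, 0, 0.025, 0, -1, 0, 0, 0.012, 0, -1, 0, 0, 0, 0])

```text
time: 4.52
position: [0.3938, -0.3528, 0.0037]
tool_rot: [0.717, 0.697, 0.0, -0.003]
ft_force: [-0.1, 0.2, 1.2]
grip_width: 0.087
grip_force: 0.0
```

servo_tool(rows=[1, 0, 0, 0, 0, 1, 0, 0, 0, 0, 1, 0, 0, 0, 0, 1, 0, 0, 0, 0, 1, 0, 0, 0, 0], newtons=45)

```text
time: 4.93
position: [0.3955, -0.355, 0.0076]
tool_rot: [0.717, 0.697, -0.0, 0.001]
ft_force: [-0.1, -0.6, -0.5]
grip_width: 0.0616
grip_force: 0.0
```

servo_tool(rows=[1, 0, 0, 0, 0, 1, 0, 0, 0, 0, 1, 0, 0, 0, 0])

```text
time: 5.18
position: [0.3952, -0.3546, 0.0068]
tool_rot: [0.717, 0.697, -0.0, 0.0]
ft_force: [0.6, 0.7, 0.2]
grip_width: 0.0414
grip_force: 0.0
```

servo_tool(rows=[1, 0, 0, 0, 0, 1, 0, 0, 0, 0, 1, 0, 0, 0, 0, 1, 0, 0, 0, 0, 1, 0, 0, 0, 0])

```text
time: 5.6
position: [0.3953, -0.3546, 0.0066]
tool_rot: [0.717, 0.697, -0.0, 0.0]
ft_force: [0.7, 0.1, 0.2]
grip_width: 0.0257
grip_force: 44.9
```

servo_tool(rows=[1, 0, 0, -0.015, 0, 1, 0, 0, -0.02, 0, 1, 0, 0, -0.025, 0, 1, 0, 0, -0.025, 0, 1, 0, 0, 0, 0])

```text
time: 6.02
position: [0.3966, -0.3565, 0.0951]
tool_rot: [0.717, 0.697, -0.001, 0.004]
ft_force: [0.0, -1.3, -2.2]
grip_width: 0.0258
grip_force: 44.9
```

```bash
python3 - <<'E'
from h import *
np.set_printoptions(precision=4,suppress=True)
o=robot.get_obs();print(o['time'],o['position'],yaw(o),o['grip_width'],o['grip_force'])
for c in('scene','top'):
    p=robot.camera(c);save(p,c+'2')
    for q in('pull_hook','hook_point','tote_lip','tote'):print(c,q,[(np.round(d['at'],4).tolist(),round(d['score'],2)) for d in robot.place_of(p,q)[:2]])
E
```

```text
6.0167 [ 0.3966 -0.3565  0.0951] 88.4297596692068 0.025761930450577942 44.92257993668318
scene pull_hook [([0.3962, -0.3751, 0.0877], 0.52)]
scene hook_point [([0.4003, -0.1824, 0.0876], 0.63)]
scene tote_lip [([0.4458, 0.1432, 0.0771], 0.92)]
scene tote [([0.451, 0.2309, -0.0006], 0.9)]
top pull_hook [([0.3929, -0.3681, 0.0834], 0.68)]
top hook_point [([0.4466, 0.2295, 0.217], 0.66), ([0.3987, -0.1788, 0.0912], 0.61)]
top tote_lip [([0.4471, 0.1414, 0.0811], 0.69)]
top tote [([0.4528, 0.229, -0.0013], 0.6)]
```

servo_tool(rows=[1, 0, 0, 0, 2.4, 1, 0.025, 0.0014, 0, 0, 1, 0.036, 0.0014, 0, 0, 1, 0.036, 0.0014, 0, 0, 1, 0.036, 0.0014, 0, 0])

```text
time: 6.93
position: [0.4097, -0.2211, 0.0912]
tool_rot: [0.732, 0.682, 0.0, -0.0]
ft_force: [0.6, 0.5, -1.2]
grip_width: 0.0259
grip_force: 44.9
```

servo_tool(rows=[1, 0.036, 0.0014, 0, 0, 1, 0.036, 0.0014, 0, 0, 1, 0.036, 0.0014, 0, 0, 1, 0.025, 0.0014, 0, 0, 1, 0, 0, 0, 0])

```text
time: 7.35
position: [0.423, -0.0852, 0.0913]
tool_rot: [0.73, 0.684, -0.0, -0.002]
ft_force: [-0.2, -0.3, -2.3]
grip_width: 0.0257
grip_force: 44.9
```

```bash
python3 - <<'E'
from h import *
np.set_printoptions(precision=4,suppress=True)
o=robot.get_obs();print(o['time'],o['position'],yaw(o),o['grip_width'],o['ft_force'],goal(.433,-.0166,.0966))
for c in('scene','top'):
    p=robot.camera(c);save(p,c+'3')
    for q in('pull_hook','hook_point','tote_lip','tote'):print(c,q,[(np.round(d['at'],4).tolist(),round(d['score'],2)) for d in robot.place_of(p,q)[:2]])
a=cv2.imread('pics/scene3.png')[150:300,260:460];b=cv2.imread('pics/top3.png')[220:340,110:270]
cv2.imwrite('pics/c7.png',np.vstack([cv2.resize(a,(400,300),interpolation=2),cv2.resize(b,(400,300),interpolation=2)]))
E
```

```text
7.35 [ 0.423  -0.0852  0.0913] 86.3021282365581 0.025702164190739705 [-0.2024 -0.2525 -2.3452] [ 0.0691  0.0056 -0.0052]
scene pull_hook [([0.4233, -0.1016, 0.0855], 0.77)]
scene hook_point []
scene tote_lip [([0.4466, 0.1472, 0.0755], 0.57)]
scene tote [([0.4493, 0.2336, -0.0017], 0.56)]
top pull_hook [([0.4456, 0.228, 0.2192], 0.73), ([0.4267, -0.1096, 0.0849], 0.57)]
top hook_point []
top tote_lip []
top tote [([0.4516, 0.2286, -0.0029], 0.93)]
```

View pics/c7.png

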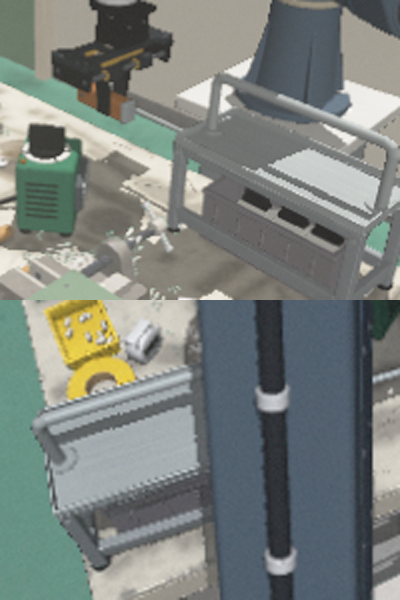

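servo_tool(rows=[1, 0.03, 0.0028, -0.004, 0, 1, 0.03, 0.0028, 0, 0, 1, 0.009, 0, 0, 0, 1, 0, 0, 0, 0, 1, 0, 0, 0, 0])

```text
time: 8.27
position: [0.4351, -0.0216, 0.0955]
tool_rot: [0.731, 0.683, -0.0, 0.0]
ft_force: [0.6, 0.2, -2.6]
grip_width: 0.0255
grip_force: 44.9
```

servo_tool(rows=[1, 0, 0, 0.008, 0, 1, 0, 0, 0.008, 0, 1, 0, 0, 0.007, 0, 1, 0, 0, 0, 0, 1, 0, 0, 0, 0])

```text
time: 8.68
position: [0.4345, -0.0218, 0.0717]
tool_rot: [0.732, 0.682, -0.001, -0.001]
ft_force: [-0.7, -0.5, -0.7]
grip_width: 0.0255
grip_force: 44.9
```

servo_tool(rows=[1, -0.004, 0, 0, 0, 1, -0.004, 0, 0, 0, 1, -0.004, 0, 0, 0, 1, -0.004, 0, 0, 0, 1, -0.004, 0, 0, 0])

```text
time: 9.1
position: [0.4335, -0.0416, 0.0727]
tool_rot: [0.731, 0.682, 0.0, -0.0]
ft_force: [-0.6, 3.0, -2.1]
grip_width: 0.0258
grip_force: 44.9
```

```bash
python3 - <<'E'
from h import *
np.set_printoptions(precision=4,suppress=True)
o=robot.get_obs();print(o['time'],o['position'],yaw(o),o['grip_width'],o['ft_force'])
for c in('scene','top'):
    p=robot.camera(c)
    for q in('tote_lip','tote','hook_point'):print(c,q,[(np.round(d['at'],4).tolist(),round(d['score'],2)) for d in robot.place_of(p,q)[:2]])
E
```

```text
9.1 [ 0.4335 -0.0416  0.0727] 86.00752885791253 0.025786361840835364 [-0.5877  3.017  -2.0883]
scene tote_lip [([0.4466, 0.1328, 0.0774], 0.81)]
scene tote [([0.4528, 0.219, -0.0014], 0.67)]
scene hook_point []
top tote_lip []
top tote [([0.45, 0.2149, -0.0041], 0.82)]
top hook_point []
```

servo_tool(rows=[1, -0.008, 0, 0, 0, 1, -0.012, 0, 0, 0, 1, -0.015, 0, 0, 0, 1, -0.015, 0, 0, 0, 1, -0.015, 0, 0, 0])

```text
time: 9.92
position: [0.4284, -0.1063, 0.0724]
tool_rot: [0.731, 0.682, -0.0, -0.001]
ft_force: [0.5, 3.2, -2.1]
grip_width: 0.0255
grip_force: 44.9
```

servo_tool(rows=[1, -0.015, 0, 0, 0, 1, -0.015, 0, 0, 0, 1, -0.015, 0, 0, 0, 1, -0.015, 0, 0, 0, 1, -0.015, 0, 0, 0])

```text
time: 10.33
position: [0.4228, -0.1809, 0.0723]
tool_rot: [0.731, 0.682, 0.0, -0.002]
ft_force: [0.9, 3.1, -0.9]
grip_width: 0.0258
grip_force: 44.9
```

```bash
python3 - <<'E'
from h import *
np.set_printoptions(precision=4,suppress=True)
o=robot.get_obs();print(o['time'],o['position'],yaw(o),o['grip_width'],o['grip_force'],o['ft_force'])
for c in('scene','top'):
    p=robot.camera(c)
    for q in('tote_lip','tote','hook_point','pull_hook'):print(c,q,[(np.round(d['at'],4).tolist(),round(d['score'],2)) for d in robot.place_of(p,q)[:2]])
E
```

```text
10.3333 [ 0.4228 -0.1809  0.0723] 86.00101128370214 0.025798497767753406 44.92266297340393 [ 0.927   3.0511 -0.8598]
scene tote_lip [([0.4341, -0.0075, 0.0786], 0.68), ([0.619, 0.3043, 0.0006], 0.24)]
scene tote [([0.4418, 0.0782, 0.0017], 0.87)]
scene hook_point [([0.4304, -0.0055, 0.067], 0.7)]
scene pull_hook [([0.4204, -0.1979, 0.065], 0.72)]
top tote_lip []
top tote []
top hook_point []
top pull_hook [([0.3883, -0.4746, -0.0009], 0.7), ([0.4195, -0.1991, 0.069], 0.6)]
```

servo_tool(rows=[1, -0.015, 0, 0, 0, 1, -0.015, 0, 0, 0, 1, -0.015, 0, 0, 0, 1, -0.015, 0, 0, 0, 1, -0.015, 0, 0, 0])

```text
time: 11.25
position: [0.4179, -0.2544, 0.0722]
tool_rot: [0.731, 0.682, 0.0, -0.002]
ft_force: [0.8, 3.4, -1.0]
grip_width: 0.0257
grip_force: 44.9
```

servo_tool(rows=[1, -0.015, 0, 0, 0, 1, -0.012, 0, 0, 0, 1, -0.008, 0, 0, 0, 1, -0.005, 0, 0, 0, 1, 0, 0, 0, 0])

```text
time: 11.67
position: [0.4162, -0.2973, 0.0726]
tool_rot: [0.731, 0.682, -0.0, 0.001]
ft_force: [0.2, -0.0, -2.1]
grip_width: 0.0254
grip_force: 44.9
```

```bash
python3 - <<'E'
from h import *
np.set_printoptions(precision=4,suppress=True)
o=robot.get_obs();print(o['time'],o['position'],yaw(o),o['grip_width'],o['grip_force'],o['ft_force'])
for c in('scene','top'):
    p=robot.camera(c);save(p,c+'4')
    for q in('tote_lip','tote','hook_point','pull_hook','cover_1'):print(c,q,[(np.round(d['at'],4).tolist(),round(d['score'],2)) for d in robot.place_of(p,q)[:3]])
a=cv2.imread('pics/scene4.png')[150:300,240:440];b=cv2.imread('pics/top4.png')[180:330,150:350]
cv2.imwrite('pics/c8.png',np.vstack([cv2.resize(a,(400,300),interpolation=2),cv2.resize(b,(400,300),interpolation=2)]))
E
```

```text
11.6667 [ 0.4162 -0.2973  0.0726] 85.9829423998149 0.02542310020160817 44.92259996943176 [ 0.2045 -0.0411 -2.0856]
scene tote_lip [([0.4275, -0.1225, 0.0776], 0.77)]
scene tote [([0.4314, -0.0333, -0.003], 0.82)]
scene hook_point [([0.4282, -0.1252, 0.0681], 0.66)]
scene pull_hook [([0.4148, -0.3127, 0.0655], 0.5)]
scene cover_1 [([0.4355, -0.0723, 0.0082], 0.55)]
top tote_lip [([0.428, -0.1285, 0.078], 0.64)]
top tote []
top hook_point [([0.4269, -0.123, 0.0722], 0.57)]
top pull_hook [([0.4186, -0.3137, 0.0656], 0.6)]
top cover_1 []
```

View pics/c8.png

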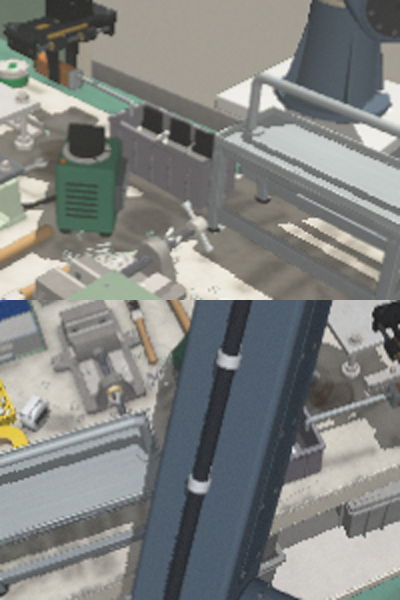

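servo_tool(rows=[1, 0.006, 0, 0, 0, 1, 0, 0, -0.02, 0, 1, 0, 0, -0.02, 0, 1, 0, 0, 0, 0, 1, -0.02, -0.006, 0, 0])

```text
time: 12.68
position: [0.4095, -0.3062, 0.1131]
tool_rot: [0.73, 0.683, 0.001, -0.0]
ft_force: [-0.2, 0.8, -1.2]
grip_width: 0.0262
grip_force: 44.9
```

servo_tool(rows=[1, -0.021, -0.005, 0, 0, 1, -0.021, -0.005, 0, 0, 1, 0, 0, 0.03, 0, 1, 0, 0, 0.03, 0, 1, 0, 0, 0.02, 0])

```text
time: 13.1
position: [0.3953, -0.35, 0.0302]
tool_rot: [0.732, 0.682, 0.0, -0.001]
ft_force: [-0.3, 0.5, -1.4]
grip_width: 0.0253
grip_force: 44.9
```

servo_tool(rows=[1, 0, 0, 0.012, 0, 1, 0, 0, 0.006, 0, 1, 0, 0, 0.004, 0, 1, 0, 0, 0, 0, 1, 0, 0, 0, 0])

```text
time: 13.52
position: [0.3965, -0.3507, 0.0109]
tool_rot: [0.731, 0.682, -0.0, 0.0]
ft_force: [0.7, -0.6, -1.1]
grip_width: 0.0256
grip_force: 44.9
```

Lower the last few mm, release slowly and rise.

servo_tool(rows=[1, 0, 0, 0.002, 0, 1, 0, 0, 0.002, 0, 1, 0, 0, 0, 0, 1, 0, 0, 0, 0])

```text
time: 13.85
position: [0.3963, -0.3507, 0.0069]
tool_rot: [0.731, 0.682, -0.0, 0.0]
ft_force: [-0.1, -0.7, -1.3]
grip_width: 0.0258
grip_force: 44.9
```

servo_tool(rows=[-1, 0, 0, 0, 0, -1, 0, 0, 0, 0, -1, 0, 0, 0, 0, -1, 0, 0, 0, 0, -1, 0, 0, 0, 0])

```text
time: 14.27
position: [0.3963, -0.3507, 0.0067]
tool_rot: [0.731, 0.682, -0.0, 0.0]
ft_force: [0.3, -0.6, 0.8]
grip_width: 0.0513
grip_force: 0.0
```

servo_tool(rows=[-1, 0, 0, 0, 0, -1, 0, 0, 0, 0, -1, 0, 0, 0, 0, -1, 0, 0, -0.02, 0, -1, 0, 0, -0.03, 0])

```text
time: 14.68
position: [0.3947, -0.3488, 0.0547]
tool_rot: [0.731, 0.682, 0.0, -0.003]
ft_force: [-0.0, -0.3, -0.4]
grip_width: 0.0827
grip_force: 0.0
```

servo_tool(rows=[-1, 0, 0, -0.036, 0, -1, 0, 0, -0.036, 0, -1, 0, 0, -0.036, 0, -1, 0, 0, -0.036, 0, -1, 0, 0, 0, 0])

```text
time: 15.1
position: [0.399, -0.354, 0.2075]
tool_rot: [0.731, 0.682, -0.001, 0.007]
ft_force: [1.1, -1.1, 0.1]
grip_width: 0.0873
grip_force: 0.0
```

```bash
python3 - <<'E'
from h import *
np.set_printoptions(precision=4,suppress=True)
o=robot.get_obs();print(o['time'],o['position'],yaw(o),o['grip_width'],o['grip_force'],o['ft_force'])
for c in('scene','top'):
    p=robot.camera(c);save(p,c+'5')
    for q in('tote_lip','tote','hook_point','pull_hook','cover_1'):print(c,q,[(np.round(d['at'],4).tolist(),round(d['score'],2)) for d in robot.place_of(p,q)[:4]])
    for d in robot.spot_in(p,'cover_1')[:5]:print(' spot',d['at'],d['score'])
a=cv2.imread('pics/scene5.png')[150:300,240:440];b=cv2.imread('pics/top5.png')[180:330,200:400]
cv2.imwrite('pics/c9.png',np.vstack([cv2.resize(a,(400,300),interpolation=2),cv2.resize(b,(400,300),interpolation=2)]))
E
```

```text
15.1 [ 0.399  -0.354   0.2075] 86.03742117752314 0.08730358691652783 0.0 [ 1.0897 -1.0601  0.138 ]
scene tote_lip [([0.4306, -0.1263, 0.0808], 0.64)]
scene tote [([0.4297, -0.037, -0.0031], 0.98)]
scene hook_point [([0.4084, -0.1763, 0.0027], 0.64)]
scene pull_hook []
scene cover_1 [([0.4386, -0.0711, 0.0093], 0.65)]
 spot [0.4363, -0.0121, 0.0765] 0.69
 spot [0.4387, -0.069, 0.0806] 0.67
top tote_lip [([0.4455, 0.229, 0.2183], 0.63), ([0.4266, -0.1273, 0.0804], 0.54)]
top tote []
top hook_point [([0.4106, -0.1764, 0.0044], 0.94), ([0.447, 0.2306, 0.0004], 0.46)]
top pull_hook [([0.3941, -0.3684, -0.0003], 0.65)]
top cover_1 []
```

View pics/c9.png

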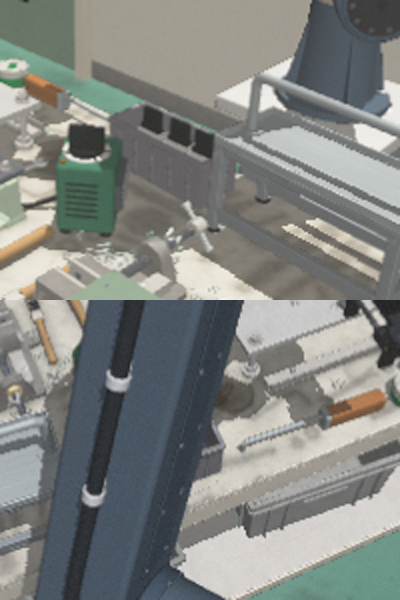

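Hook lies on the bench (top crop ~350,405→240,445), the bin is out with three black grips at scene ≈(316,210),(330,216),(342,222). I locate the grips numerically by fitting their boxes to the dark pixels.

```bash
cat >> h.py <<'E'
def gripmask(p,x,y,a,z0,z1,l=.036,t=.010):
    c,s=np.cos(a),np.sin(a);m=np.zeros((420*4,560*4),np.uint8)
    L=np.array([[i,j,k] for i in(-l/2,l/2) for j in(-t/2,t/2) for k in(z0,z1)])
    P=np.c_[x+c*L[:,0]-s*L[:,1],y+s*L[:,0]+c*L[:,1],L[:,2]]
    cv2.fillConvexPoly(m,cv2.convexHull(np.round((proj(p,P)+.5)*4).astype(np.int32)),1)
    return cv2.resize(m.astype(np.float32),(560,420),interpolation=cv2.INTER_AREA)
def darkblobs(p,u0,u1,v0,v1,th=60,mn=30):
    g=p['pixels'].max(2)[v0:v1,u0:u1]<th
    n,l,st,ce=cv2.connectedComponentsWithStats(g.astype(np.uint8))
    out=[]
    for i in range(1,n):
        if st[i,4]>=mn:
            m=np.zeros((420,560),np.float32);m[v0:v1,u0:u1]=l==i;out.append((m,ce[i]+[u0,v0],st[i,4]))
    return out
def fitgrip(p,m,x,y,a,z0=.069,z1=.102,l=.036,t=.010):
    from scipy.optimize import minimize
    def f(q):
        k=gripmask(p,q[0],q[1],a,z0,z1,l,t);return 1-np.minimum(k,m).sum()/np.maximum(k,m).sum()
    r=minimize(f,[x,y],method='Nelder-Mead',options=dict(initial_simplex=[[x,y],[x+.01,y],[x,y+.01]],xatol=2e-4,fatol=1e-4))
    return r.x,1-r.fun
E
python3 - <<'E'
from h import *
np.set_printoptions(precision=4,suppress=True)
p=robot.camera('scene');a=np.radians(86)
for m,c,n in darkblobs(p,305,352,195,240):
    x0=ray(p,c,.087)[0]
    print(c,n,x0,fitgrip(p,m,x0[0],x0[1],a))
print(robot.get_obs()['position'])
E
```

```text
[315.9271 209.7812] 96 [ 0.4387 -0.0682  0.087 ] (array([ 0.4358, -0.0703]), np.float64(0.7808846235275269))
[329.7959 215.9082] 98 [ 0.4382 -0.0138  0.087 ] (array([ 0.4359, -0.017 ]), np.float64(0.7434803247451782))
[341.3548 221.5806] 93 [0.4405 0.0313 0.087 ] (array([0.4385, 0.0262]), np.float64(0.6548985242843628))
[ 0.3962 -0.3505  0.2004]
```

servo_tool(rows=[0.4, 0.03, 0.0016, 0, 0, 0.4, 0.038, 0.0016, 0, 0, 0.4, 0.038, 0.0016, 0, 0, 0.4, 0.038, 0.0016, 0, 0, 0.4, 0.038, 0.0016, 0, 0], newtons=30)

```text
time: 16.27
position: [0.4167, -0.1681, 0.2007]
tool_rot: [0.732, 0.682, 0.0, 0.0]
ft_force: [1.9, 0.2, -0.4]
grip_width: 0.0615
grip_force: 0.0
```

servo_tool(rows=[0.4, 0.038, 0.0016, 0, 0, 0.4, 0.038, 0.0016, 0, 0, 0.4, 0.038, 0.0016, 0, 0, 0.4, 0.038, 0.0016, 0, 0, 0.4, 0.038, 0.0016, 0, 0])

```text
time: 16.68
position: [0.438, 0.0212, 0.2008]
tool_rot: [0.731, 0.682, 0.0, 0.0]
ft_force: [0.1, 0.0, 0.3]
grip_width: 0.0303
grip_force: 0.0
```

servo_tool(rows=[0.4, 0.008, 0, 0.03, 0, 0.4, 0, 0, 0.02, 0, 0.4, 0, 0, 0.01, 0, 0.4, 0, 0, 0, 0, 0.4, 0, 0, 0, 0])

```text
time: 17.1
position: [0.4384, 0.0275, 0.1404]
tool_rot: [0.731, 0.682, -0.0, -0.0]
ft_force: [0.3, -0.1, 0.4]
grip_width: 0.0267
grip_force: 0.0
```

```bash
python3 - <<'E'
from h import *
np.set_printoptions(precision=4,suppress=True)
o=robot.get_obs();print(o['time'],o['position'],yaw(o),o['grip_width'],goal(.4385,.028,.074))
p=robot.camera('scene');a=np.radians(86)
for m,c,n in darkblobs(p,305,352,195,240):
    x0=ray(p,c,.087)[0];print(c,n,x0,fitgrip(p,m,x0[0],x0[1],a))
p2=robot.camera('top')
print([d['at'] for d in robot.place_of(p2,'tote')+robot.place_of(p2,'cover_1')])
c=p['pixels'][150:250,270:400];cv2.imwrite('pics/c10.png',cv2.resize(c,(780,600),interpolation=2)[...,::-1])
E
```

```text
17.1 [0.4384 0.0275 0.1404] 86.03624721061753 0.026664269252468505 [0.0004 0.0001 0.0664]
[338.1358 200.321 ] 81 [ 0.3384 -0.0617  0.087 ] (array([ 0.3356, -0.0644]), np.float64(0.6422637701034546))
[346.7255 198.4902] 51 [ 0.3077 -0.0507  0.087 ] (array([ 0.3039, -0.0567]), np.float64(0.44687843322753906))
[316.     209.9425] 87 [ 0.4394 -0.0674  0.087 ] (array([ 0.4384, -0.0703]), np.float64(0.7076766490936279))
[329.9239 216.0217] 92 [ 0.4385 -0.013   0.087 ] (array([ 0.4364, -0.0156]), np.float64(0.6884939074516296))
[341.3548 221.5806] 93 [0.4405 0.0313 0.087 ] (array([0.4385, 0.0262]), np.float64(0.6548985242843628))
[[0.4307, -0.0408, -0.0022], [0.4349, 0.0266, 0.0042], [0.4343, -0.0758, 0.0031], [0.4289, -0.0182, 0.0048], [0.434, -0.0396, -0.0039]]
```

View pics/c10.png

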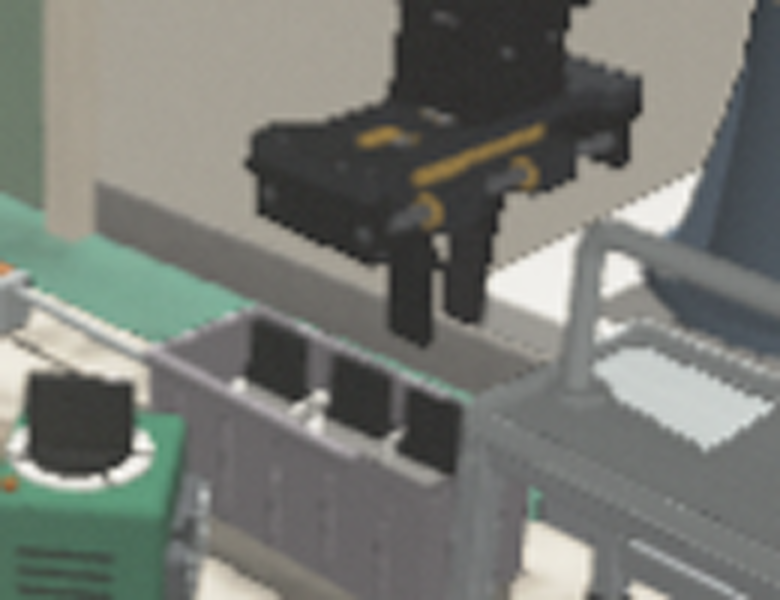

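The three grips show at crop (280,360),(360,395),(432,430); the third's right edge is partly hidden by the rack post, so I shift my estimate +4 mm in y. Descend and grip.

servo_tool(rows=[0.4, 0.0045, -0.002, 0.02, 0, 0.4, 0, 0, 0.02, 0, 0.4, 0, 0, 0.014, 0, 0.4, 0, 0, 0.008, 0, 0.4, 0, 0, 0.004, 0])

```text
time: 17.72
position: [0.4369, 0.0318, 0.0741]
tool_rot: [0.731, 0.682, -0.0, -0.0]
ft_force: [0.6, -0.0, -0.2]
grip_width: 0.026
grip_force: 0.0
```

servo_tool(rows=[1, 0, 0, 0, 0, 1, 0, 0, 0, 0, 1, 0, 0, 0, 0, 1, 0, 0, 0, 0])

```text
time: 18.05
position: [0.4372, 0.032, 0.0752]
tool_rot: [0.731, 0.682, 0.0, 0.001]
ft_force: [-0.8, -0.3, -0.5]
grip_width: 0.0094
grip_force: 30.0
```

servo_tool(rows=[1, 0, 0, -0.01, 0, 1, 0, 0, -0.025, 0, 1, 0, 0, -0.035, 0, 1, 0, 0, -0.035, 0, 1, 0, 0, -0.035, 0])

```text
time: 18.47
position: [0.4361, 0.0322, 0.2163]
tool_rot: [0.731, 0.682, -0.0, -0.0]
ft_force: [1.4, -1.1, -1.0]
grip_width: 0.0099
grip_force: 30.0
```

servo_tool(rows=[1, 0, 0, -0.035, 0, 1, 0, 0, -0.035, 0, 1, 0, 0, -0.03, 0, 1, 0, 0, -0.01, 0, 1, 0, 0, 0, 0])

```text
time: 18.88
position: [0.4385, 0.0319, 0.3281]
tool_rot: [0.731, 0.682, 0.003, 0.003]
ft_force: [-0.3, 0.7, -1.6]
grip_width: 0.0098
grip_force: 30.0
```

```bash
python3 - <<'E'
from h import *
np.set_printoptions(precision=4,suppress=True)
o=robot.get_obs();print(o['time'],o['position'],yaw(o),o['grip_width'],o['grip_force'],goal(.4512,.2909,.325))
for c in('scene','top'):
    p=robot.camera(c)
    for q in('rail_mid','cover_1'):print(c,q,[(np.round(d['at'],4).tolist(),round(d['score'],2)) for d in robot.place_of(p,q)[:4]])
E
```

```text
18.8833 [0.4385 0.0319 0.3281] 86.03219879452938 0.009842200541290157 29.998105284757912 [ 0.2593 -0.0052  0.0029]
scene rail_mid [([0.4479, 0.2247, 0.2216], 0.95), ([0.4506, 0.2287, -0.0001], 0.16)]
scene cover_1 [([0.4421, 0.032, 0.259], 0.63), ([0.4356, -0.0737, 0.0089], 0.49)]
top rail_mid []
top cover_1 [([0.4331, 0.0298, 0.2498], 0.72), ([0.4293, -0.0187, 0.0069], 0.61), ([0.438, -0.0717, 0.0031], 0.59)]
```

servo_tool(rows=[1, 0.02, -0.0005, 0, 0, 1, 0.035, -0.0005, 0, 0, 1, 0.035, -0.0005, 0, 0, 1, 0.035, -0.0005, 0, 0, 1, 0.035, -0.0005, 0, 0])

```text
time: 19.6
position: [0.4448, 0.1932, 0.3233]
tool_rot: [0.731, 0.682, -0.001, -0.001]
ft_force: [0.9, -0.5, -1.2]
grip_width: 0.0097
grip_force: 30.0
```

servo_tool(rows=[1, 0.035, -0.0005, 0, 0, 1, 0.035, -0.0005, 0, 0, 1, 0.025, -0.0005, 0, 0, 1, 0, 0, 0, 0, 1, 0, 0, 0, 0])

```text
time: 20.02
position: [0.4498, 0.2875, 0.3229]
tool_rot: [0.73, 0.683, -0.002, -0.0]
ft_force: [0.9, -0.4, -1.8]
grip_width: 0.0096
grip_force: 30.0
```

```bash
python3 - <<'E'
from h import *
np.set_printoptions(precision=4,suppress=True)
o=robot.get_obs();print(o['time'],o['position'],yaw(o),o['grip_width'],o['grip_force'],goal(.4507,.287,.24))
for c in('scene','top'):
    p=robot.camera(c)
    for q in('rail_mid','cover_1'):print(c,q,[(np.round(d['at'],4).tolist(),round(d['score'],2)) for d in robot.place_of(p,q)[:4]])
    if c=='scene':cv2.imwrite('pics/c11.png',cv2.resize(p['pixels'][120:270,320:480],(640,600),interpolation=2)[...,::-1])
E
```

```text
20.0167 [0.4498 0.2875 0.3229] 86.18408371159825 0.009628398408674651 29.998135683126748 [-0.0003  0.0012  0.0829]
scene rail_mid [([0.4475, 0.2257, 0.2207], 0.68), ([0.6525, 0.2423, -0.0045], 0.39)]
scene cover_1 [([0.4283, -0.0185, 0.005], 0.68), ([0.4354, -0.0717, 0.0073], 0.64), ([0.4517, 0.289, 0.249], 0.62)]
top rail_mid [([0.445, 0.2298, 0.2178], 0.71)]
top cover_1 [([0.4274, -0.0195, 0.004], 0.62), ([0.4348, -0.0718, 0.0001], 0.61)]
```

View pics/c11.png

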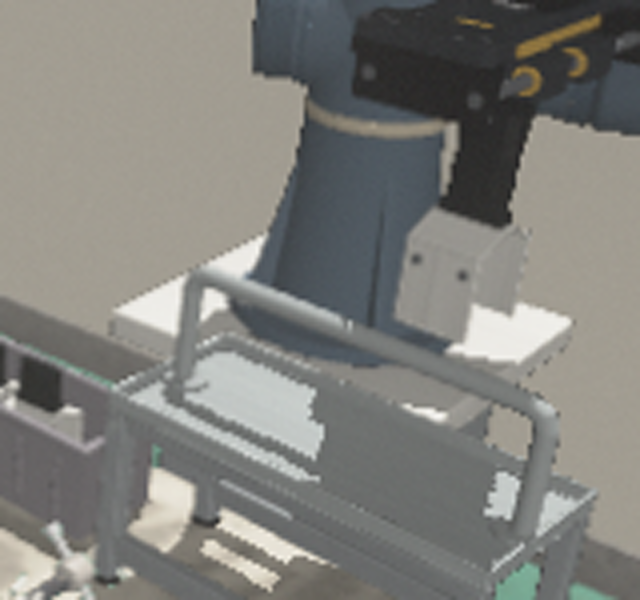

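The cover hangs level in the grip above the rail (crop 460,280), ridge along it. Lowering.

servo_tool(rows=[1, 0, 0.001, 0.025, 0, 1, 0, 0, 0.025, 0, 1, 0, 0, 0.02, 0, 1, 0, 0, 0.009, 0, 1, 0, 0, 0, 0])

```text
time: 20.73
position: [0.4503, 0.2854, 0.2436]
tool_rot: [0.732, 0.682, -0.002, -0.001]
ft_force: [-0.3, -0.1, -1.1]
grip_width: 0.0096
grip_force: 30.0
```

servo_tool(rows=[1, 0, 0, 0.002, 0, 1, 0, 0, 0.002, 0, 1, 0, 0, 0, 0])

```text
time: 20.98
position: [0.4523, 0.2868, 0.2425]
tool_rot: [0.731, 0.682, 0.001, 0.0]
ft_force: [-0.6, 0.4, -1.3]
grip_width: 0.0101
grip_force: 30.0
```

servo_tool(rows=[1, 0, 0, 0.001, 0, 1, 0, 0, 0.001, 0, 1, 0, 0, 0, 0])

```text
time: 21.23
position: [0.4516, 0.2868, 0.2399]
tool_rot: [0.731, 0.682, 0.0, 0.0]
ft_force: [-1.0, 0.1, -0.2]
grip_width: 0.0098
grip_force: 30.0
```

servo_tool(rows=[1, 0, 0, 0.0015, 0, 1, 0, 0, 0, 0, 1, 0, 0, 0, 0])

```text
time: 21.48
position: [0.4514, 0.2867, 0.238]
tool_rot: [0.731, 0.682, -0.0, -0.0]
ft_force: [-0.8, -0.2, -0.9]
grip_width: 0.0099
grip_force: 30.0
```

servo_tool(rows=[1, 0, 0, 0.0015, 0, 1, 0, 0, 0, 0, 1, 0, 0, 0, 0])

```text
time: 21.73
position: [0.4518, 0.2868, 0.2371]
tool_rot: [0.731, 0.682, 0.0, 0.0]
ft_force: [-0.2, 0.4, 2.9]
grip_width: 0.0095
grip_force: 30.0
```

servo_tool(rows=[1, 0, 0, 0.001, 0, 1, 0, 0, 0, 0, 1, 0, 0, 0, 0])

```text
time: 21.98
position: [0.4519, 0.2868, 0.237]
tool_rot: [0.731, 0.682, 0.001, 0.0]
ft_force: [-1.8, -1.7, 8.4]
grip_width: 0.0096
grip_force: 30.0
```

Contact at z≈0.237. Relieve 1.5 mm, open, rise.

servo_tool(rows=[1, 0, 0, -0.0015, 0, 1, 0, 0, 0, 0, 0.7, 0, 0, 0, 0, 0.4, 0, 0, 0, 0, 0.4, 0, 0, 0, 0])

```text
time: 22.4
position: [0.4514, 0.2866, 0.2367]
tool_rot: [0.731, 0.682, -0.0, -0.0]
ft_force: [-0.2, 0.2, -0.3]
grip_width: 0.0196
grip_force: 0.0
```

servo_tool(rows=[0.4, 0, 0, 0, 0, 0.4, 0, 0, 0, 0, 0.4, 0, 0, -0.01, 0, 0.4, 0, 0, -0.02, 0, 0.4, 0, 0, -0.03, 0])

```text
time: 22.82
position: [0.4499, 0.286, 0.2959]
tool_rot: [0.731, 0.682, -0.003, -0.001]
ft_force: [0.7, 0.8, 0.3]
grip_width: 0.0265
grip_force: 0.0
```

servo_tool(rows=[0.4, 0, 0, -0.02, 0, 0.4, -0.03, 0, 0, 0, 0.4, -0.03, 0, 0, 0, 0.4, 0, 0, 0, 0, 0.4, 0, 0, 0, 0])

```text
time: 23.23
position: [0.4474, 0.226, 0.318]
tool_rot: [0.732, 0.681, 0.001, 0.0]
ft_force: [0.3, -0.6, 0.3]
grip_width: 0.0263
grip_force: 0.0
```

```bash
python3 - <<'E'
from h import *
np.set_printoptions(precision=4,suppress=True)
o=robot.get_obs();print(o['time'],o['position'],yaw(o),o['grip_width'])
a=np.radians(86)
p=robot.camera('scene')
for m,c,n in darkblobs(p,300,352,195,240)+darkblobs(p,400,470,160,250):
    z=.087 if c[0]<360 else .2475
    x0=ray(p,c,z)[0];print(c,n,x0,fitgrip(p,m,x0[0],x0[1],a,z-.0165,z+.0165))
for c in('scene','top'):
    p=robot.camera(c)
    for q in('tote','tote_lip','cover_1'):print(c,q,[(np.round(d['at'],4).tolist(),round(d['score'],2)) for d in robot.place_of(p,q)[:4]])
E
```

```text
23.2333 [0.4474 0.226  0.318 ] 85.88780816668522 0.026312883115507966
[315.9535 209.9302] 86 [ 0.4394 -0.0675  0.087 ] (array([ 0.4366, -0.0717]), np.float64(0.7087628841400146))
[329.9011 216.0659] 91 [ 0.4388 -0.0129  0.087 ] (array([ 0.4361, -0.0157]), np.float64(0.6832473278045654))
[413.0619 162.433 ] 97 [0.2543 0.1294 0.2475] (array([0.2599, 0.1284]), np.float64(0.4145931005477905))
[431.6473 202.1256] 207 [0.4543 0.2858 0.2475] (array([0.4531, 0.2844]), np.float64(0.7879076600074768))
scene tote [([0.4311, -0.0337, -0.0013], 0.65)]
scene tote_lip [([0.4281, -0.1258, 0.0777], 0.62)]
scene cover_1 [([0.4573, 0.2846, 0.165], 0.71), ([0.4291, -0.0197, 0.0029], 0.63), ([0.4361, -0.0722, 0.0064], 0.54)]
top tote [([0.4347, -0.0388, -0.0019], 0.73)]
top tote_lip []
top cover_1 [([0.4299, -0.0211, 0.0052], 0.78), ([0.4313, -0.071, 0.006], 0.69)]
```

Cover 1 hangs where expected. On to the second (y≈−0.018).

servo_tool(rows=[0.4, -0.02, 0.0003, 0, 0, 0.4, -0.035, 0.0004, 0, 0, 0.4, -0.035, 0.0004, 0, 0, 0.4, -0.035, 0.0004, 0, 0, 0.4, -0.035, 0.0004, 0, 0])

```text
time: 24.1
position: [0.4379, 0.066, 0.3171]
tool_rot: [0.731, 0.683, 0.0, 0.0]
ft_force: [0.9, 0.6, -0.7]
grip_width: 0.0259
grip_force: 0.0
```

servo_tool(rows=[0.4, -0.035, 0.0004, 0, 0, 0.4, -0.03, 0.0004, 0, 0, 0.4, -0.02, 0, 0.02, 0, 0.4, 0, 0, 0.035, 0, 0.4, 0, 0, 0.035, 0])

```text
time: 24.52
position: [0.4346, -0.0195, 0.2273]
tool_rot: [0.732, 0.681, 0.001, 0.002]
ft_force: [0.7, 0.3, -0.2]
grip_width: 0.0263
grip_force: 0.0
```

servo_tool(rows=[0.4, 0, 0, 0.035, 0, 0.4, 0, 0, 0.035, 0, 0.4, 0, 0, 0.025, 0, 0.4, 0, 0, 0, 0, 0.4, 0, 0, 0, 0])

```text
time: 24.93
position: [0.4325, -0.0175, 0.1313]
tool_rot: [0.731, 0.682, -0.001, -0.001]
ft_force: [0.0, 0.1, -0.1]
grip_width: 0.0259
grip_force: 0.0
```

```bash
python3 - <<'E'
from h import *
np.set_printoptions(precision=4,suppress=True)
o=robot.get_obs();print(o['time'],o['position'],yaw(o),o['grip_width'],goal(.434,-.018,.074))
a=np.radians(86)
p=robot.camera('scene')
for m,c,n in darkblobs(p,300,352,195,240):
    x0=ray(p,c,.087)[0];print(c,n,fitgrip(p,m,x0[0],x0[1],a))
for c in('scene','top'):
    p=robot.camera(c)
    for q in('tote','tote_lip','cover_1'):print(c,q,[(np.round(d['at'],4).tolist(),round(d['score'],2)) for d in robot.place_of(p,q)[:4]])
E
```

```text
24.9333 [ 0.4325 -0.0175  0.1313] 86.02982282346602 0.02585118054828916 [-0.0004  0.0017  0.0573]
[326.8889 198.537 ] 54 (array([ 0.3508, -0.1021]), np.float64(0.4870349168777466))
[335.7188 197.2188] 32 (array([ 0.3273, -0.0888]), np.float64(0.286834716796875))
[315.9663 209.8427] 89 (array([ 0.434 , -0.0724]), np.float64(0.7261601090431213))
[329.8163 215.949 ] 98 (array([ 0.4351, -0.0187]), np.float64(0.7496410012245178))
scene tote [([0.4299, -0.0371, -0.0009], 0.58), ([0.4547, 0.2874, 0.1629], 0.51)]
scene tote_lip [([0.4285, -0.1238, 0.0778], 0.63), ([0.4412, 0.0928, 0.0033], 0.33)]
scene cover_1 [([0.4546, 0.2844, 0.1671], 0.78), ([0.437, -0.0726, 0.0068], 0.69), ([0.4312, -0.0202, 0.0032], 0.44)]
top tote [([0.4324, -0.0411, -0.0018], 0.74), ([0.4501, 0.2848, 0.1666], 0.46)]
top tote_lip [([0.4274, -0.1289, 0.0789], 0.7)]
top cover_1 [([0.4361, -0.0762, 0.0017], 0.68), ([0.4527, 0.2835, 0.1661], 0.68), ([0.4288, -0.0192, 0.0065], 0.58)]
```

servo_tool(rows=[0.4, 0, 0, 0.02, 0, 0.4, 0, 0, 0.018, 0, 0.4, 0, 0, 0.012, 0, 0.4, 0, 0, 0.005, 0, 0.4, 0, 0, 0.002, 0])

```text
time: 25.8
position: [0.4327, -0.0177, 0.0745]
tool_rot: [0.731, 0.682, -0.0, -0.001]
ft_force: [-0.3, -0.1, -0.5]
grip_width: 0.0262
grip_force: 0.0
```

servo_tool(rows=[1, 0, 0, 0, 0, 1, 0, 0, 0, 0, 1, 0, 0, 0, 0, 1, 0, 0, 0, 0, 1, 0, 0, 0, 0])

```text
time: 26.22
position: [0.4335, -0.018, 0.0756]
tool_rot: [0.731, 0.682, 0.0, 0.001]
ft_force: [-0.3, -0.5, 3.5]
grip_width: 0.0094
grip_force: 30.0
```

servo_tool(rows=[1, 0, 0, -0.01, 0, 1, 0, 0, -0.025, 0, 1, 0, 0, -0.035, 0, 1, 0, 0, -0.035, 0, 1, 0, 0, -0.035, 0])

```text
time: 26.63
position: [0.4322, -0.0175, 0.2165]
tool_rot: [0.731, 0.682, -0.0, -0.001]
ft_force: [0.6, 0.3, -1.6]
grip_width: 0.0094
grip_force: 30.0
```

servo_tool(rows=[1, 0, 0, -0.035, 0, 1, 0, 0, -0.035, 0, 1, 0, 0, -0.03, 0, 1, 0, 0, -0.01, 0, 1, 0, 0, 0, 0])

```text
time: 27.05
position: [0.4345, -0.0182, 0.3283]
tool_rot: [0.731, 0.682, 0.002, 0.003]
ft_force: [0.6, -0.5, -0.4]
grip_width: 0.0095
grip_force: 30.0
```

```bash
python3 - <<'E'
from h import *
np.set_printoptions(precision=4,suppress=True)
o=robot.get_obs();print(o['time'],o['position'],yaw(o),o['grip_width'],o['grip_force'],goal(.4468,.229,.325))
for c in('scene','top'):
    p=robot.camera(c)
    for q in('tote','cover_1'):print(c,q,[(np.round(d['at'],4).tolist(),round(d['score'],2)) for d in robot.place_of(p,q)[:4]])
E
```

```text
27.05 [ 0.4345 -0.0182  0.3283] 86.02830236065199 0.009458035085609419 29.998339754529297 [ 0.2474 -0.0049  0.0028]
scene tote [([0.4329, -0.0344, -0.0029], 0.72)]
scene cover_1 [([0.4326, -0.0199, 0.2576], 0.88), ([0.4361, -0.0706, 0.0069], 0.61), ([0.4566, 0.2859, 0.1666], 0.56)]
top tote [([0.4344, -0.0382, -0.0059], 0.98), ([0.606, -0.0417, 0.1353], 0.43)]
top cover_1 [([0.4344, -0.0735, 0.0046], 0.73), ([0.4255, -0.0192, 0.2501], 0.6)]
```

servo_tool(rows=[1, 0.02, -0.0004, 0, 0, 1, 0.034, -0.0004, 0, 0, 1, 0.034, -0.0004, 0, 0, 1, 0.034, -0.0004, 0, 0, 1, 0.034, -0.0004, 0, 0])

```text
time: 27.77
position: [0.4413, 0.1393, 0.3238]
tool_rot: [0.731, 0.682, -0.001, -0.001]
ft_force: [-0.1, -0.6, -0.5]
grip_width: 0.0098
grip_force: 30.0
```

servo_tool(rows=[1, 0.034, -0.0004, 0, 0, 1, 0.034, -0.0004, 0, 0, 1, 0.023, -0.0004, 0, 0, 1, 0, 0, 0, 0, 1, 0, 0, 0, 0])

```text
time: 28.18
position: [0.4463, 0.2296, 0.3236]
tool_rot: [0.73, 0.683, -0.001, -0.001]
ft_force: [0.1, 0.8, -0.2]
grip_width: 0.0099
grip_force: 30.0
```

```bash
python3 - <<'E'
from h import *
np.set_printoptions(precision=4,suppress=True)
o=robot.get_obs();print(o['time'],o['position'],yaw(o),o['grip_width'],o['grip_force'],goal(.4475,.229,.24))
for c in('scene','top'):
    p=robot.camera(c)
    print(c,[(np.round(d['at'],4).tolist(),round(d['score'],2)) for d in robot.place_of(p,'cover_1')[:4]])
E
```

```text
28.1833 [0.4463 0.2296 0.3236] 86.18525942042453 0.009852393794820427 29.99841975979507 [-0.0004  0.0015  0.0836]
scene [([0.4458, 0.2303, 0.25], 0.69), ([0.4559, 0.2866, 0.1667], 0.68), ([0.4367, -0.0728, 0.01], 0.48)]
top [([0.4341, -0.074, 0.0045], 0.54)]
```

servo_tool(rows=[1, 0, 0.001, 0.025, 0, 1, 0, 0, 0.025, 0, 1, 0, 0, 0.02, 0, 1, 0, 0, 0.01, 0, 1, 0, 0, 0, 0])

```text
time: 28.8
position: [0.4463, 0.2271, 0.2427]
tool_rot: [0.732, 0.681, -0.003, -0.001]
ft_force: [-1.1, -0.7, -1.4]
grip_width: 0.01
grip_force: 30.0
```

servo_tool(rows=[1, 0, 0, 0.002, 0, 1, 0, 0, 0.001, 0, 1, 0, 0, 0, 0, 1, 0, 0, 0, 0])

```text
time: 29.13
position: [0.4486, 0.2288, 0.243]
tool_rot: [0.731, 0.682, 0.001, 0.0]
ft_force: [0.2, 0.5, -0.1]
grip_width: 0.0097
grip_force: 30.0
```

servo_tool(rows=[1, 0, 0, 0.0015, 0, 1, 0, 0, 0, 0, 1, 0, 0, 0, 0])

```text
time: 29.38
position: [0.448, 0.2288, 0.2408]
tool_rot: [0.731, 0.682, 0.0, 0.0]
ft_force: [-0.2, 0.1, 0.0]
grip_width: 0.0097
grip_force: 30.0
```

servo_tool(rows=[1, 0, 0, 0.0015, 0, 1, 0, 0, 0, 0, 1, 0, 0, 0, 0])

```text
time: 29.63
position: [0.4479, 0.2288, 0.2389]
tool_rot: [0.731, 0.682, -0.0, -0.0]
ft_force: [-0.3, -0.2, -1.2]
grip_width: 0.0097
grip_force: 30.0
```

servo_tool(rows=[1, 0, 0, 0.0015, 0, 1, 0, 0, 0, 0, 1, 0, 0, 0, 0])

```text
time: 29.88
position: [0.4482, 0.2288, 0.2377]
tool_rot: [0.731, 0.682, 0.0, 0.0]
ft_force: [-0.5, 0.0, 0.4]
grip_width: 0.0099
grip_force: 30.0
```

servo_tool(rows=[1, 0, 0, 0.0015, 0, 1, 0, 0, 0, 0, 1, 0, 0, 0, 0])

```text
time: 30.13
position: [0.4483, 0.2289, 0.2376]
tool_rot: [0.731, 0.682, 0.001, 0.0]
ft_force: [-1.4, -0.6, 8.2]
grip_width: 0.0101
grip_force: 30.0
```

servo_tool(rows=[1, 0, 0, -0.0015, 0, 1, 0, 0, 0, 0, 0.7, 0, 0, 0, 0, 0.4, 0, 0, 0, 0, 0.4, 0, 0, 0, 0])

```text
time: 30.55
position: [0.4479, 0.2287, 0.2373]
tool_rot: [0.731, 0.682, -0.0, -0.0]
ft_force: [-0.5, -0.3, 0.3]
grip_width: 0.02
grip_force: 0.0
```

servo_tool(rows=[0.4, 0, 0, 0, 0, 0.4, 0, 0, 0, 0, 0.4, 0, 0, -0.01, 0, 0.4, 0, 0, -0.02, 0, 0.4, 0, 0, -0.03, 0])

```text
time: 30.97
position: [0.4461, 0.2282, 0.2958]
tool_rot: [0.731, 0.682, -0.003, -0.002]
ft_force: [0.0, -0.1, -0.5]
grip_width: 0.0258
grip_force: 0.0
```

servo_tool(rows=[0.4, 0, 0, -0.02, 0, 0.4, -0.0315, 0.0008, 0, 0, 0.4, -0.035, 0.0009, 0, 0, 0.4, -0.035, 0.0009, 0, 0, 0.4, -0.035, 0.0009, 0, 0])

```text
time: 31.38
position: [0.4417, 0.0913, 0.3178]
tool_rot: [0.731, 0.683, 0.0, 0.0]
ft_force: [0.1, 0.0, 0.6]
grip_width: 0.0261
grip_force: 0.0
```

servo_tool(rows=[0.4, -0.035, 0.0009, 0, 0, 0.4, -0.035, 0.0009, 0, 0, 0.4, -0.035, 0.0009, 0, 0, 0.4, -0.035, 0.0009, 0.02, 0, 0.4, -0.025, 0.0005, 0.035, 0])

```text
time: 31.8
position: [0.4377, -0.0758, 0.2663]
tool_rot: [0.732, 0.682, 0.002, 0.005]
ft_force: [1.3, -0.8, -0.5]
grip_width: 0.0262
grip_force: 0.0
```

servo_tool(rows=[0.4, 0, 0, 0.035, 0, 0.4, 0, 0, 0.035, 0, 0.4, 0, 0, 0.035, 0, 0.4, 0, 0, 0.02, 0, 0.4, 0, 0, 0, 0])

```text
time: 32.22
position: [0.4318, -0.0708, 0.1352]
tool_rot: [0.731, 0.682, -0.002, -0.004]
ft_force: [-0.7, -1.1, -0.4]
grip_width: 0.0262
grip_force: 0.0
```

```bash
python3 - <<'E'
from h import *
np.set_printoptions(precision=4,suppress=True)
o=robot.get_obs();print(o['time'],o['position'],yaw(o),o['grip_width'],goal(.4343,-.0725,.074))
a=np.radians(86)
p=robot.camera('scene')
for m,c,n in darkblobs(p,300,352,200,240)+darkblobs(p,400,470,160,250):
    z=.087 if c[0]<360 else .2475
    x0=ray(p,c,z)[0];print(c,n,fitgrip(p,m,x0[0],x0[1],a,z-.0165,z+.0165))
for c in('scene','top'):
    p=robot.camera(c)
    for q in('tote','tote_lip','cover_1'):print(c,q,[(np.round(d['at'],4).tolist(),round(d['score'],2)) for d in robot.place_of(p,q)[:4]])
E
```

```text
32.2167 [ 0.4318 -0.0708  0.1352] 85.98306176008927 0.02615310452167014 [-0.0017  0.0031  0.0612]
[315.9684 209.8421] 95 (array([ 0.4367, -0.0719]), np.float64(0.7691527009010315))
[410.0053 193.9412] 187 (array([0.4493, 0.2276]), np.float64(0.7944769263267517))
[431.6633 202.3673] 196 (array([0.4535, 0.2856]), np.float64(0.7410207986831665))
scene tote [([0.4349, -0.036, -0.0015], 0.65)]
scene tote_lip [([0.4303, -0.1265, 0.0776], 0.65)]
scene cover_1 [([0.4461, 0.2286, 0.1633], 0.98), ([0.4572, 0.2887, 0.1665], 0.97), ([0.3953, -0.3681, -0.0013], 0.64), ([0.448, 0.2261, 0.2187], 0.63)]
top tote [([0.4344, -0.0404, 0.001], 0.68)]
top tote_lip [([0.4262, -0.1273, 0.0802], 0.62)]
top cover_1 [([0.4369, -0.0722, 0.0028], 0.7), ([0.4436, 0.2259, 0.1691], 0.6), ([0.4466, 0.284, 0.1668], 0.6)]
```

servo_tool(rows=[0.4, 0, 0.001, 0.02, 0, 0.4, 0, 0, 0.02, 0, 0.4, 0, 0, 0.013, 0, 0.4, 0, 0, 0.007, 0, 0.4, 0, 0, 0.0025, 0])

```text
time: 33.08
position: [0.4355, -0.0717, 0.0756]
tool_rot: [0.731, 0.682, -0.0, -0.001]
ft_force: [0.5, -0.5, 0.3]
grip_width: 0.0258
grip_force: 0.0
```

servo_tool(rows=[1, 0, 0, 0, 0, 1, 0, 0, 0, 0, 1, 0, 0, 0, 0, 1, 0, 0, 0, 0, 1, 0, 0, 0, 0])

```text
time: 33.5
position: [0.436, -0.0719, 0.0766]
tool_rot: [0.731, 0.682, 0.0, 0.001]
ft_force: [0.2, 0.1, -0.9]
grip_width: 0.0094
grip_force: 30.0
```

servo_tool(rows=[1, 0, 0, -0.01, 0, 1, 0, 0, -0.025, 0, 1, 0, 0, -0.035, 0, 1, 0, 0, -0.035, 0, 1, 0, 0, -0.035, 0])

```text
time: 33.92
position: [0.435, -0.0715, 0.2177]
tool_rot: [0.731, 0.682, -0.0, -0.0]
ft_force: [0.8, -0.1, -1.6]
grip_width: 0.0097
grip_force: 30.0
```

servo_tool(rows=[1, 0, 0, -0.035, 0, 1, 0, 0, -0.035, 0, 1, 0, 0, -0.03, 0, 1, 0, 0, -0.01, 0, 1, 0, 0, 0, 0])

```text
time: 34.33
position: [0.4372, -0.0724, 0.3295]
tool_rot: [0.731, 0.682, 0.002, 0.004]
ft_force: [0.6, 0.2, -1.5]
grip_width: 0.0097
grip_force: 30.0
```

```bash
python3 - <<'E'
from h import *
np.set_printoptions(precision=4,suppress=True)
p=robot.camera('scene')
o=robot.get_obs();print(o['time'],o['position'],yaw(o),o['grip_width'],o['grip_force'],goal(.4438,.171,.325))
for c in('scene','top'):
    p=robot.camera(c)
    for q in('tote','cover_1'):print(c,q,[(np.round(d['at'],4).tolist(),round(d['score'],2)) for d in robot.place_of(p,q)[:4]])
E
```

```text
34.3833 [ 0.436  -0.0719  0.3274] 86.02778110164837 0.009522292617180222 29.98321060789749 [ 0.2429 -0.009   0.002 ]
scene tote [([0.4321, -0.0368, -0.0001], 0.79)]
scene cover_1 [([0.4475, 0.2302, 0.1661], 0.88), ([0.4375, -0.0724, 0.2585], 0.64), ([0.4562, 0.2878, 0.1687], 0.56)]
top tote [([0.4374, -0.0403, -0.0038], 0.77)]
top cover_1 [([0.4343, -0.0719, 0.2521], 0.71), ([0.4474, 0.2869, 0.164], 0.53)]
```

servo_tool(rows=[1, 0.02, -0.0012, 0, 0, 1, 0.034, -0.0012, 0, 0, 1, 0.034, -0.0012, 0, 0, 1, 0.034, -0.0012, 0, 0, 1, 0.034, -0.0012, 0, 0])

```text
time: 35.1
position: [0.4401, 0.0856, 0.3253]
tool_rot: [0.732, 0.682, -0.001, -0.001]
ft_force: [1.3, -0.4, -1.3]
grip_width: 0.0096
grip_force: 30.0
```

servo_tool(rows=[1, 0.034, -0.0012, 0, 0, 1, 0.034, -0.0012, 0, 0, 1, 0.019, -0.0006, 0, 0, 1, 0, 0, 0, 0, 1, 0, 0, 0, 0])

```text
time: 35.52
position: [0.443, 0.1718, 0.3252]
tool_rot: [0.73, 0.683, -0.001, -0.0]
ft_force: [0.1, 0.6, -1.1]
grip_width: 0.0097
grip_force: 30.0
```

```bash
python3 - <<'E'
from h import *
np.set_printoptions(precision=4,suppress=True)
p=robot.camera('scene')
o=robot.get_obs();print(o['time'],o['position'],yaw(o),o['grip_width'],o['grip_force'],goal(.4438,.171,.24))
print([(np.round(d['at'],4).tolist(),round(d['score'],2)) for d in robot.place_of(p,'cover_1')[:4]])
E
```

```text
35.5667 [0.4432 0.1709 0.3253] 86.08428333879579 0.010012695416031305 29.983168244361877 [0.0002 0.0007 0.0853]
[([0.4569, 0.2873, 0.1669], 0.78), ([0.448, 0.227, 0.1633], 0.74)]
```

servo_tool(rows=[1, 0, 0.0007, 0.025, 0, 1, 0, 0, 0.025, 0, 1, 0, 0, 0.02, 0, 1, 0, 0, 0.011, 0, 1, 0, 0, 0, 0])

```text
time: 36.03
position: [0.4424, 0.1693, 0.2426]
tool_rot: [0.732, 0.681, -0.003, -0.002]
ft_force: [-0.0, 0.5, -0.9]
grip_width: 0.01
grip_force: 30.0
```

servo_tool(rows=[1, 0, 0, 0.002, 0, 1, 0, 0, 0.001, 0, 1, 0, 0, 0, 0, 1, 0, 0, 0, 0])

```text
time: 36.37
position: [0.4449, 0.171, 0.243]
tool_rot: [0.731, 0.682, 0.001, 0.001]
ft_force: [0.6, 0.6, -0.7]
grip_width: 0.0097
grip_force: 30.0
```

servo_tool(rows=[1, 0, 0, 0.0015, 0, 1, 0, 0, 0, 0, 1, 0, 0, 0, 0])

```text
time: 36.62
position: [0.4443, 0.1713, 0.2409]
tool_rot: [0.731, 0.682, 0.0, 0.0]
ft_force: [0.0, 0.4, -1.6]
grip_width: 0.01
grip_force: 30.0
```

servo_tool(rows=[1, 0, 0, 0.001, 0, 1, 0, 0, 0, 0, 1, 0, 0, 0, 0])

```text
time: 36.87
position: [0.4442, 0.1712, 0.2396]
tool_rot: [0.731, 0.682, -0.0, -0.0]
ft_force: [-0.1, -0.4, -0.1]
grip_width: 0.0096
grip_force: 30.0
```

servo_tool(rows=[1, 0, 0, 0.0015, 0, 1, 0, 0, 0, 0, 1, 0, 0, 0, 0])

```text
time: 37.12
position: [0.4446, 0.1712, 0.2384]
tool_rot: [0.731, 0.682, 0.0, 0.0]
ft_force: [-0.7, -0.0, 1.4]
grip_width: 0.0101
grip_force: 30.0
```

servo_tool(rows=[1, 0, 0, 0.001, 0, 1, 0, 0, 0, 0, 1, 0, 0, 0, 0])

```text
time: 37.37
position: [0.4446, 0.1712, 0.2383]
tool_rot: [0.731, 0.682, 0.0, 0.0]
ft_force: [-1.1, -0.4, 8.2]
grip_width: 0.0095
grip_force: 30.0
```

servo_tool(rows=[1, 0, 0, -0.0015, 0, 1, 0, 0, 0, 0, 0.7, 0, 0, 0, 0, 0.4, 0, 0, 0, 0, 0.4, 0, 0, 0, 0])

```text
time: 37.78
position: [0.4442, 0.1711, 0.2384]
tool_rot: [0.731, 0.682, -0.0, -0.0]
ft_force: [-0.1, 0.2, -0.7]
grip_width: 0.0203
grip_force: 0.0
```

servo_tool(rows=[0.4, 0, 0, 0, 0, 0.4, 0, 0, 0, 0, 0.4, 0, 0, -0.01, 0, 0.4, 0, 0, -0.02, 0, 0.4, 0, 0, -0.03, 0])

```text
time: 38.2
position: [0.4424, 0.1708, 0.2971]
tool_rot: [0.731, 0.682, -0.003, -0.002]
ft_force: [0.8, 0.6, 0.1]
grip_width: 0.0258
grip_force: 0.0
```

servo_tool(rows=[0.4, 0, 0, -0.02, 0, 0.4, -0.035, 0, 0, 0, 0.4, -0.035, 0, 0, 0, 0.4, -0.035, 0, 0, 0, 0.4, -0.035, 0, 0, 0])

```text
time: 38.62
position: [0.4342, 0.0304, 0.3189]
tool_rot: [0.731, 0.683, 0.0, 0.0]
ft_force: [-0.2, -0.8, -0.5]
grip_width: 0.0264
grip_force: 0.0
```

servo_tool(rows=[0.4, -0.035, 0, 0, 0, 0.4, -0.035, 0, 0, 0, 0.4, 0, 0, 0, 0, 0.4, 0, 0, 0, 0])

```text
time: 38.95
position: [0.4297, -0.0398, 0.3186]
tool_rot: [0.733, 0.68, 0.0, -0.0]
ft_force: [-0.6, 0.2, 0.1]
grip_width: 0.0259
grip_force: 0.0
```

```bash
python3 - <<'E'
from h import *
from scipy.optimize import minimize
np.set_printoptions(precision=4,suppress=True)
p=robot.camera('scene')
o=robot.get_obs();print(o['time'],o['position'],yaw(o),o['grip_width'])
a=np.radians(86)
for m,c,n in darkblobs(p,370,470,150,250):
    z=.2475;x0=ray(p,c,z)[0];print(c,n,fitgrip(p,m,x0[0],x0[1],a,z-.0165,z+.0165))
pt=robot.camera('top')
for q in('tote','cover_1','knob_grip'):
    for n,k in(('s',p),('t',pt)):print(n,q,[(np.round(d['at'],4).tolist(),round(d['score'],2)) for d in robot.place_of(k,q)[:4]])
# knob bar yaw fit
K=[]
for n,k in(('s',p),('t',pt)):
    c=proj(k,[[.608,-.042,.135]])[0].astype(int);B=darkblobs(k,c[0]-18,c[0]+18,c[1]-18,c[1]+18,70)
    print(n,[(b[1],b[2]) for b in B]);K.append((k,max(B,key=lambda b:b[2])[0]))
def f(q):
    s=0
    for k,m in K:
        g=gripmask(k,q[0],q[1],q[2],.119,.149,.050,.012);s+=1-np.minimum(g,m).sum()/np.maximum(g,m).sum()
    return s
R_=sorted([(lambda r:(r.fun,*r.x[:2],np.degrees(r.x[2])))(minimize(f,[.608,-.042,np.radians(d)],method='Nelder-Mead',options=dict(initial_simplex=[[.608,-.042,np.radians(d)],[.616,-.042,np.radians(d)],[.608,-.034,np.radians(d)],[.608,-.042,np.radians(d+15)]]))) for d in range(-90,90,30)])
print(np.array(R_))
i=p['pixels'];j=pt['pixels']
P=np.hstack([cv2.resize(i[150:270,340:480],(466,400),interpolation=2),cv2.resize(i[190:270,260:310],(250,400),interpolation=2)])
c=proj(pt,[[.608,-.042,.135]])[0].astype(int)
Q=np.hstack([cv2.resize(j[220:330,110:300],(346,200),interpolation=2),cv2.resize(j[c[1]-30:c[1]+30,c[0]-40:c[0]+40],(370,200)[:2][::1],interpolation=2)])
cv2.imwrite('pics/c12.png',np.vstack([P,Q[:,:716]])[...,::-1])
E
```

```text
39.0 [ 0.4295 -0.0386  0.3185] 85.89568189474709 0.026192422856111567
[390.1887 186.5157] 159 (array([0.446 , 0.1697]), np.float64(0.74076247215271))
[409.913  193.9402] 184 (array([0.4506, 0.2284]), np.float64(0.7817313075065613))
[431.6583 202.3618] 199 (array([0.4535, 0.2856]), np.float64(0.7523629665374756))
s tote [([0.4314, -0.0335, -0.0004], 0.91)]
t tote [([0.4346, -0.0403, -0.0037], 0.73), ([0.3884, -0.4764, -0.0035], 0.18)]
s cover_1 [([0.4492, 0.2266, 0.1647], 0.94), ([0.4567, 0.287, 0.1663], 0.76), ([0.4286, -0.1264, 0.0781], 0.64), ([0.4501, 0.1691, 0.1679], 0.56)]
t cover_1 []
s knob_grip []
t knob_grip [([0.6044, -0.0431, 0.1374], 0.6)]
s [(array([282.88 , 220.204]), np.int32(250))]
t [(array([266.5179, 184.5714]), np.int32(112)), (array([255.0879, 199.1099]), np.int32(182))]
[[  0.8308   0.6032  -0.0399 -48.0722]
 [  0.8335   0.6035  -0.0395 129.7071]
 [  0.8357   0.6032  -0.0398 -56.5011]
 [  0.838    0.6029  -0.0406 -57.2143]
 [  1.0024   0.6037  -0.0424   1.3882]
 [  1.027    0.6053  -0.0417   4.9073]]
```

View pics/c12.png

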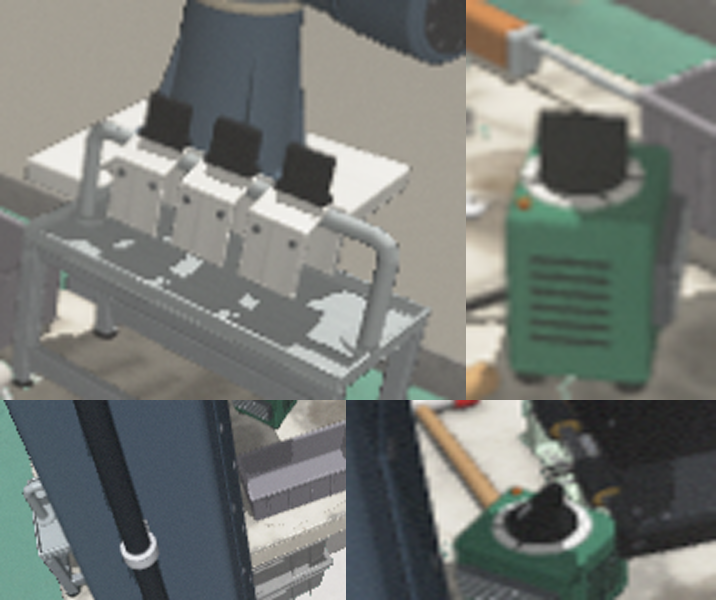

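All three covers hang astride the rail, level and side by side (left crop, grips at 165,120 / 235,145 / 308,172), the bin is empty and clear, and the knob bar is seen at about −50° yaw. Now the knob: rotate the tool and go over it.

servo_tool(rows=[0, 0, 0, 0, -6.3, 0, 0, 0, 0, -6.3, 0, 0, 0, 0, -6.3, 0, 0, 0, 0, -6.3, 0, 0, 0, 0, -6.3], newtons=25)

```text
time: 39.77
position: [0.4297, -0.0377, 0.3186]
tool_rot: [0.516, 0.857, 0.0, -0.0]
ft_force: [0.0, -0.0, 0.2]
grip_width: 0.0421
grip_force: 0.0
```

servo_tool(rows=[0, 0, 0, 0, -6.3, 0, 0, 0, 0, -6.3, 0, -0.0193, 0.0222, 0.02, 0, 0, -0.0193, 0.0222, 0.02, 0, 0, -0.0193, 0.0222, 0.02, 0])

```text
time: 40.18
position: [0.5193, -0.039, 0.2586]
tool_rot: [0.421, 0.907, 0.0, 0.001]
ft_force: [0.5, -0.4, 1.0]
grip_width: 0.0433
grip_force: 0.0
```

servo_tool(rows=[0, -0.0193, 0.0222, 0.02, 0, 0, -0.0193, 0.0222, 0.02, 0, 0, -0.0193, 0.0222, 0.02, 0, 0, 0, 0, 0, 0, 0, 0, 0, 0, 0])

```text
time: 40.6
position: [0.6062, -0.0401, 0.196]
tool_rot: [0.421, 0.907, -0.0, -0.002]
ft_force: [-0.5, -0.4, -0.0]
grip_width: 0.0434
grip_force: 0.0
```

```bash
python3 - <<'E'
from h import *
np.set_printoptions(precision=4,suppress=True)
p=robot.camera('scene')
o=robot.get_obs();print(o['time'],o['position'],yaw(o),o['grip_width'],o['q'],goal(.606,-.0415,.125))
print([(np.round(d['at'],4).tolist(),round(d['score'],2)) for d in robot.place_of(p,'knob_grip')[:4]])
print([(np.round(d['at'],4).tolist(),round(d['score'],2)) for d in robot.place_of(robot.camera('top'),'knob_grip')[:4]])
E
```

```text
40.65 [ 0.6057 -0.0402  0.1976] 130.19178965396472 0.04354883416601772 [-0.2502  0.5329  1.503  -0.      1.1086 -0.9517] [-0.0014 -0.0004  0.0725]
[([0.604, -0.0454, 0.1364], 0.7)]
[([0.6051, -0.0426, 0.1375], 0.7)]
```

servo_tool(rows=[0, -0.0018, -0.0015, 0.02, 0, 0, 0, 0, 0.02, 0, 0, 0, 0, 0.02, 0, 0, 0, 0, 0.0125, 0, 0, 0, 0, 0, 0])

```text
time: 41.22
position: [0.6038, -0.043, 0.1251]
tool_rot: [0.422, 0.907, -0.0, -0.002]
ft_force: [-1.3, 0.2, -0.4]
grip_width: 0.0434
grip_force: 0.0
```

servo_tool(rows=[0.4, 0, 0, 0, 0, 0.5, 0, 0, 0, 0, 0.6, 0, 0, 0, 0, 1, 0, 0, 0, 0, 1, 0, 0, 0, 0], newtons=15)

```text
time: 41.63
position: [0.6067, -0.0435, 0.1272]
tool_rot: [0.422, 0.907, 0.0, 0.001]
ft_force: [-0.4, 1.1, -0.6]
grip_width: 0.018
grip_force: 0.0
```

servo_tool(rows=[1, 0, 0, 0, 0, 1, 0, 0, 0, 0, 1, 0, 0, 0, 0, 1, 0, 0, 0, 0])

```text
time: 41.97
position: [0.6061, -0.0439, 0.1269]
tool_rot: [0.422, 0.907, -0.0, 0.0]
ft_force: [-3.2, -2.0, 5.8]
grip_width: 0.0123
grip_force: 14.8
```

servo_tool(rows=[1, 0, -0.001, 0, 0, 1, 0, 0, 0, 0, 1, 0, 0, 0, 0], newtons=30)

```text
time: 42.22
position: [0.6061, -0.044, 0.1269]
tool_rot: [0.422, 0.907, 0.0, 0.001]
ft_force: [-1.8, -0.2, 4.7]
grip_width: 0.0117
grip_force: 30.0
```

servo_tool(rows=[1, 0, 0, 0, 4, 1, 0, 0, 0, 5, 1, 0, 0, 0, 5, 1, 0, 0, 0, 5, 1, 0, 0, 0, 0])

```text
time: 42.63
position: [0.6055, -0.0442, 0.1269]
tool_rot: [0.566, 0.824, -0.0, 0.0]
ft_force: [-1.9, -0.9, 6.3]
grip_width: 0.0115
grip_force: 30.0
```

```bash
python3 - <<'E'
from h import *
o=robot.get_obs();print(o['time'],o['position'],yaw(o),o['grip_width'],o['ft_force'],o['moment'])
E
```

```text
42.6333 [ 0.60547954 -0.04423905  0.1269042 ] 111.00784144180075 0.011492383052268955 [-1.85137444 -0.87783619  6.33603826] [-0.19103671  0.24291149  0.09590151]
```

servo_tool(rows=[1, 0, 0, 0, 5, 1, 0, 0, 0, 5, 1, 0, 0, 0, 5, 1, 0, 0, 0, 5, 1, 0, 0, 0, 5])

```text
time: 43.05
position: [0.6046, -0.0443, 0.1269]
tool_rot: [0.732, 0.682, -0.001, -0.0]
ft_force: [-4.2, -1.8, 7.9]
grip_width: 0.0121
grip_force: 30.0
```

servo_tool(rows=[1, 0, 0, 0, 4, 1, 0, 0, 0, 3, 1, 0, 0, 0, 3, 1, 0, 0, 0, 0, 1, 0, 0, 0, 0])

```text
time: 43.47
position: [0.6043, -0.0443, 0.1269]
tool_rot: [0.787, 0.617, -0.001, -0.0]
ft_force: [-3.6, -1.5, 9.3]
grip_width: 0.012
grip_force: 30.0
```

```bash
python3 - <<'E'
from h import *
o=robot.get_obs();print(o['time'],o['position'],yaw(o),o['grip_width'],o['ft_force'],o['moment'])
E
```

```text
43.4667 [ 0.60433497 -0.04428558  0.12691117] 76.20791157083228 0.01199661202287694 [-3.61828324 -1.46949801  9.33876803] [-0.33446251  0.68331591  0.13948257]
```

servo_tool(rows=[1, 0, 0, 0, 2, 1, 0, 0, 0, 2, 1, 0, 0, 0, 0, 1, 0, 0, 0, 0])

```text
time: 43.8
position: [0.6042, -0.0443, 0.1269]
tool_rot: [0.808, 0.589, -0.001, -0.0]
ft_force: [-3.8, -1.8, 9.4]
grip_width: 0.0116
grip_force: 30.0
```

```bash
python3 - <<'E'
from h import *
o=robot.get_obs();print(o['time'],o['position'],yaw(o),o['ft_force'],o['moment'])
E
```

```text
43.8 [ 0.60420742 -0.04428763  0.12689337] 72.20647720280992 [-3.77118217 -1.81065963  9.37312332] [-0.27427015  0.68690784  0.14921013]
```

servo_tool(rows=[1, 0, 0, 0, 2, 1, 0, 0, 0, 2, 1, 0, 0, 0, 0, 1, 0, 0, 0, 0])

```text
time: 44.13
position: [0.6041, -0.0443, 0.1269]
tool_rot: [0.828, 0.561, -0.002, -0.0]
ft_force: [-4.4, -1.3, 8.6]
grip_width: 0.0115
grip_force: 30.0
```

```bash
python3 - <<'E'
from h import *
o=robot.get_obs();print(o['time'],o['position'],yaw(o),o['grip_width'],o['ft_force'],o['moment'])
E
```

```text
44.1333 [ 0.60408405 -0.04430811  0.12689262] 68.2912269221748 0.011545417432152073 [-4.35512916 -1.26214698  8.56829635] [-0.29731633  0.76355195  0.38581222]
```

The moment jump (0.15→0.39 N m) shows the stop. Release wide open and let it spring back.

servo_tool(rows=[1, 0, 0, 0, 0, 1, 0, 0, 0, 0, -1, 0, 0, 0, 0, -1, 0, 0, 0, 0, -1, 0, 0, 0, 0])

```text
time: 44.55
position: [0.6051, -0.044, 0.1257]
tool_rot: [0.828, 0.56, -0.0, -0.0]
ft_force: [-0.7, -1.9, -0.1]
grip_width: 0.0244
grip_force: 1.1
```

servo_tool(rows=[-1, 0, 0, 0, 0, -1, 0, 0, 0, 0, -1, 0, 0, 0, 0, -1, 0, 0, 0, 0, -1, 0, 0, 0, 0])

```text
time: 44.97
position: [0.6058, -0.0438, 0.1261]
tool_rot: [0.828, 0.56, 0.0, 0.0]
ft_force: [-0.8, -0.5, -0.2]
grip_width: 0.0571
grip_force: 0.0
```

servo_tool(rows=[-1, 0, 0, 0, 0, -1, 0, 0, 0, 0, -1, 0, 0, 0, 0, -1, 0, 0, -0.02, 0, -1, 0, 0, -0.03, 0])

```text
time: 45.38
position: [0.6029, -0.0434, 0.1735]
tool_rot: [0.828, 0.56, -0.003, -0.003]
ft_force: [0.1, -0.3, 0.0]
grip_width: 0.0855
grip_force: 0.0
```

servo_tool(rows=[-1, 0, 0, -0.035, 0, -1, 0, 0, -0.035, 0, -1, 0, 0, -0.035, 0, -1, 0, 0, 0, 0, -1, 0, 0, 0, 0])

```text
time: 45.8
position: [0.6069, -0.0443, 0.2841]
tool_rot: [0.828, 0.56, 0.002, 0.002]
ft_force: [0.1, 0.8, -0.7]
grip_width: 0.0867
grip_force: 0.0
```

```bash
python3 - <<'E'
from h import *
from scipy.optimize import minimize
np.set_printoptions(precision=4,suppress=True)
p=robot.camera('scene');pt=robot.camera('top')
o=robot.get_obs();print(o['time'],o['position'],yaw(o),o['grip_width'],o['moment'])
m=max(darkblobs(p,265,300,202,238,70),key=lambda b:b[2])[0]
def f(q):
    g=gripmask(p,q[0],q[1],q[2],.119,.149,.050,.012);return 1-np.minimum(g,m).sum()/np.maximum(g,m).sum()
for d in(-80,-50,-20,10,70):
    a=np.radians(d);print(d,[round(f([.605,-.043,np.radians(e)]),3) for e in(d,)])
for q in('tote','cover_1','tote_lip','pull_hook','hook_point','tape_roll','tally_counter','grease_tin'):
    for n,k in(('s',p),('t',pt)):print(n,q,[(np.round(d['at'],4).tolist(),round(d['score'],2)) for d in robot.place_of(k,q)[:3]])
a=np.radians(86)
for mm,c,n in darkblobs(p,370,470,150,250):
    x0=ray(p,c,.2475)[0];print(c,n,fitgrip(p,mm,x0[0],x0[1],a,.231,.264))
E
```

```text
45.9 [ 0.6046 -0.0438  0.2805] 68.12243581852783 0.08671142756029443 [-0.028  -0.1377  0.0191]
-80 [np.float32(0.333)]
-50 [np.float32(0.37)]
-20 [np.float32(0.374)]
10 [np.float32(0.428)]
70 [np.float32(0.504)]
s tote [([0.4312, -0.0348, -0.0008], 0.63)]
t tote [([0.4359, -0.0412, -0.0011], 0.94)]
s cover_1 [([0.4544, 0.2846, 0.167], 0.96), ([0.4472, 0.2272, 0.1632], 0.94), ([0.4515, 0.1707, 0.1695], 0.93)]
t cover_1 [([0.4474, 0.2842, 0.1644], 0.73)]
s tote_lip []
t tote_lip [([0.427, -0.1304, 0.0789], 0.9)]
s pull_hook [([0.3946, -0.3654, 0.0025], 0.87)]
t pull_hook [([0.3952, -0.3681, -0.0018], 0.96), ([0.6158, 0.3104, 0.0007], 0.56)]
s hook_point [([0.4053, -0.1771, 0.0041], 0.73)]
t hook_point [([0.4076, -0.1759, 0.0035], 0.83)]
s tape_roll [([0.6158, 0.3077, 0.0021], 0.91)]
t tape_roll [([0.6175, 0.3115, 0.0033], 0.61)]
s tally_counter [([0.6532, 0.2409, -0.0017], 0.65), ([0.4053, -0.1781, -0.0009], 0.44)]
t tally_counter []
s grease_tin [([0.3879, -0.4751, 0.0038], 0.69), ([0.4495, 0.229, 0.0032], 0.56)]
t grease_tin [([0.3843, -0.4739, -0.0035], 0.56)]
[390.2814 186.2515] 167 (array([0.4449, 0.1711]), np.float64(0.7856301665306091))
[410.0722 193.6959] 194 (array([0.449 , 0.2268]), np.float64(0.8266559839248657))
[431.6784 202.2965] 199 (array([0.4519, 0.2832]), np.float64(0.7547664642333984))
```

```bash
python3 - <<'E'
from h import *
p=robot.camera('scene');a=cv2.imread('pics/scene0.png')[...,::-1]
s=np.s_[205:235,265:300]
A=a.max(2)[s]<70;B=p['pixels'].max(2)[s]<70
print(A.sum(),B.sum(),(A^B).sum());print(robot.hand_in())
E
```

```text
249 249 0
the job is handed in; nothing more can be done
None
```

The job is done and handed in at about 46 s. The bin stands clear of the rack with the hook laid on the bench, all three covers hang level on the rail, and the start knob was turned to its stop and sprang back.

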